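Snap the cover cap onto the desk lamp's bolt stud

ROBOT

A 6-joint arm with a two-finger parallel gripper is mounted at the origin on the work surface. World frame = base frame: x ahead of the robot, y to its left, z up, the work surface at z = 0. Lengths are in m, angles in rad, forces in N, time in s.
With the tool pointing down it reaches from about 0.35 to 0.775 m from the base axis. Payload 5.5 kg.
Tool frame: the origin (TCP) lies between the finger pads; the fingertips stand 22 mm ahead of it and the grasp point (between the pads) lies 3 mm ahead of it (env.finger_overhang is the distance from the TCP to the fingertips, in m); y points along the fingers, x is the direction in which the jaws open and shut, and the axes are right-handed (so a half turn about y gives the same grasp; the last joint's range is limited). The gripper opens to 85 mm and grips with 20 to 120 N. Pads are 22 mm wide; open, the fingers measure 114 mm over their backs; the gripper's body (76 mm by 85 mm) begins 54 mm behind the grasp point. The pads swing forward as they close: fully open they stand 13 mm farther back than shut.
Start: joints at [-1.354, 0.313, 0.046, 1.304, 0, 1.431], TCP at [0.201, -0.539, 0.253] pointing down, gripper open.
Joint ranges: [-2.76, 2.76], [-0.86, 1.69], [-1.03, 1.26], [-2.2, 2.34], [-1.47, 1.5], [-3.14, 3.14]. Speed limits (rad/s): [2.57, 2.57, 3.14, 3.14, 3.14, 3.14].

INTERFACE

Orientations are given as a unit quaternion [w, x, y, z].
In Python, from workcell import monitor, cams, job, env gives the robot as it stands.
- The arm moves only by the tool drive_tool, never from a script. Its argument "plan" is text: rows parted by semicolons, each of 7 numbers parted by spaces: the opening, from -1 (shut) to 1 (fully open), then the shift along the tool's x, y, z in mm, then the turn, a rotation vector about the tool's x, y, z in degrees. In form: gripper x y z rx ry rz; .... A call has 1 to 8 rows; each row shifts and turns the pose as measured when the row begins, along the tool's axes as they then stand; what a row does not reach is not made up. A row lasts 1/8 s, in which the tool goes at most 62.5 mm and 10.7 degrees, less where a joint would pass 70% of its speed; a pose out of reach is approached as far as the arm can. A call is refused whole if a number of a shift passes 62.5 or a number of a turn 10.7, either way. A call with a gripper value outside its range is refused whole. The fingers move at their own pace and stop on an object; "grip_force" is the grip in N (left out, the last holds). Time passes only in rows, so rows that do not move let the fingers close. It gives the time, the measured TCP pose, the force and the opening at its end, in the units of the state.
- monitor.get_state(): the state, without advancing time (a new reading comes with each control period).
- cams.read_camera(name): name is "scene" or "top" or "wrist"; returns (picture, depth): 480x640x3 uint8, red, green, blue; 480x640 float32, m along the optical axis (not along the pixel's ray), 0 where there is no reading.
- cams.calibration(name): a dict with "fx", "fy", "cx", "cy" (pixels), "R" (3x3) and "t" (3): a world point X has camera coordinates R X + t. Camera axes: x right, y down, z forward; pixel columns grow to the right and rows downward; lengths in m; the calibration is good to about 2 mm. The wrist camera is an equidistant fisheye: a pixel r from the principal point sees the ray r / f radians off the axis. A picture is of the moment at which its call begins: read the wrist's pose just before it. calibration takes no time and is no camera call; for the wrist camera it gives the pose at the moment of the call.
- job.hand_in(): hands the job in, once; it reports no verdict.
The state is a dict: "clock": time; "joint_pos": joint angles; "qvel": joint speeds; "tau": joint torques, N m; "tcp_pos": TCP position; "orientation": TCP orientation; "wrist_force": force on the tool from outside, world axes, zero at the start; "ft_torque": the same for the moment, N m; "finger_gap": finger opening in m.
Only numpy, scipy, OpenCV 4.12 (cv2) and the standard library are available. Lean on these libraries where they do the work, as an engineer would, in place of code of your own. Each camera call takes 0.05 s, during which the arm holds its last target.

TASK

Lever the lid of the metal parts box open with the blade of the letter opener (not with the fingers), swing it wide open so that it stays, lay the opener flat on the desk, and take the round black cap out of the box. Push the cap straight down onto the steel stud on the lamp foot until it clicks, then do not let up: finish with the gripper still on the cap, fully home and square on its washer, pressing it down firmly (about 10 to 20 N). Leave the other desk things where they are.

Things in the scene. Friction and masses are not known exactly. Their poses are not given: they have to be found in the camera images.
- parts_box: Open-topped aluminium box under a hinged lid, 140 (x) x 130 (y) x 48 mm high, walls 5 mm, floor 4 mm; it does not move. Origin: centre of its underside; the front wall (own -x side) faces the robot, the hinge runs along its far (+x) top edge. The front wall's top has a prying notch 44 mm wide and 12 mm deep (z 36 to 48 mm), the only way under the closed lid.
- notch (a point): Centre of the prying notch at the outer face of the box's front wall, 42 mm above the desk; the blade goes in level along the box's own +x.
- lid (a joint): Angle of the box lid in rad: 0 shut, 1.9 fully open (leaning back beyond upright). Flat aluminium plate 140 x 130 x 4 mm, 0.07 kg, flush with the box's outside, underside at 48.5 mm when shut. It turns up about the box's far top edge, moves stiffly (about 0.07 N m of friction) and stays where it is left.
- lid_hinge (a point): Middle of the lid's hinge line (box's own x +70 mm, 48.5 mm above the desk), which runs along the box's y.
- opener: Letter opener lying on the desk, 70 g. Wooden handle 80 mm long (own x -40 to +40), 20 mm wide, 12 mm high; flat steel blade 3 mm thick, 16 mm wide, along own +x from 40 to 120 mm and narrowed to 10 mm wide from 120 to 130 mm, its middle plane 6 mm above the handle's underside. Origin: centre of the handle's underside, z up.
- opener_tip (a point): Tip of the opener's blade (own x +130 mm, 6 mm above the handle's underside).
- cap: Round black plastic snap cap, 39 mm diameter, 30 mm high, closed flat top, open below; it stands open side down on the floor of the parts box near the middle (hidden until the lid is open). About 35 g. Origin: centre of its lower rim, z up. The mouth is 26 mm wide with an inner lip 4 mm high; above it the inside is 33 mm wide and 25 mm deep from the rim.
- lamp_foot: Red painted lamp foot plate 150 (x) x 120 (y) x 18 mm on the desk, fixed. Origin: centre of its underside. The stud stands 30 mm towards own -x from the centre; a wooden post stump 45 x 45 mm, rising to 48 mm above the desk, is centred 50 mm towards own +x.
- seat: Black washer 48 mm in diameter, 4 mm thick, round the foot of the stud. Origin: centre of its top face, 22 mm above the desk, on the stud's axis. The cap is home when its origin is at this point. Pushing the cap past the stud's sprung balls takes roughly 7 to 15 N; then it clicks, the resistance drops and the cap is even drawn down (up to 9 N), and the rim lands on the washer a few mm lower.
- stud_top (a point): Top centre of the upright steel stud on the lamp foot. The stud is 22 mm in diameter, rises 22 mm above the washer and is bevelled over its top 5 mm. Four sprung balls stick out 4 mm from its side, centred 9 mm above the washer; the cap's lip meets them when its rim is about 15 mm above the washer.
- calculator: Bystander: black desk calculator, 150 x 80 x 16 mm. Origin: centre of the underside.
- notebook: Bystander: small spiral notebook, 150 x 105 x 13 mm. Origin: centre of the underside.
- stapler: Bystander: stapler 120 x 34 x 47 mm. Origin: centre of the underside.
- pencil: Bystander: pencil 160 mm long, 8 mm thick. Origin: underside of its middle.

How it is judged:
On the way, in this order (a step that is already met when the one before it is completed fails the run):
1. the lid is levered up by the opener's blade (value of joint lid above 0.25 rad and contact force between opener and lid above 0.1 N), for 0.1 s.
2. the lid stands wide open (value of joint lid above 1.3 rad), for 0.1 s.
3. the cap is lifted out of the box (height (world z) of cap above 0.055 m), for 0.1 s.
4. the cap is pressed past the click, home on its washer (z of cap in the frame of seat below 0.0025 m and horizontal distance between cap and seat below 0.0035 m and angle between cap's own z axis and vertical below 0.12 rad), for 0.1 s.
At the end, for the whole second after the job is handed in: Through the last second the cap is home on the stud (rim within 2.5 mm of the washer, within 3.5 mm of the stud's axis, tilted under 0.12 rad), the fingers are on it and it is pressed on the washer with more than 5 N; the lid stands open beyond 1.2 rad and the opener lies flat on the desk, let go (all of step 4 and z of cap in the frame of seat above -0.003 m and contact force between cap and seat above 5 N and contact force between the fingers and cap above 4 N and value of joint lid above 1.2 rad and height (world z) of opener below 0.006 m and angle between opener's own z axis and vertical below 0.15 rad and contact force between the fingers and opener below 0.1 N); the arm keeps its last pose, push and grip.
It fails at once if the fingers touch the lid before the blade has raised it (value of joint lid below 0.2 rad and contact force between the fingers and lid above 0.5 N).
It fails at once if a bystander is shoved more than 30 mm (distance of any of calculator, notebook, stapler, pencil from where it was at the start of the episode above 0.03 m).
It fails at once if the cap is pressed down with more than 60 N (contact force between cap and seat above 60 N).
It also fails if it takes over 72 s, if anything falls off the work surface, if the arm or the gripper's body presses on something with over 40 N, if the wrist force passes 120 N, or if a joint passes its speed limit or range.

## Working session

There is one attempt and no reset: what is moved stays moved. The work goes in short steps, Python scripts to look and compute and a tool call to move; the robot and the scene stay as the last step left them, time stands still between calls to the robot, and variables do not carry over. Pictures are saved under pics/ and viewed, and the job is handed in when it is done.

Besides the shell and the picture viewer there is one more tool, called after ">>>" by a JSON object that holds its "op" and its "data", one argument or row to a line. drive_tool: Moves the arm, as the interface text tells. Its arguments: {"type":"object","properties":{"plan":{"type":"string"},"grip_force":{"type":"number"}},"required":["plan"]}

```bash
ls; mkdir -p pics
python3 - <<'E'
from workcell import monitor, cams, job, env
import cv2
print(monitor.get_state()); print(env.finger_overhang)
for n in ["scene","top","wrist"]:
    c=cams.calibration(n); print(n,{k:(v.tolist() if hasattr(v,'tolist') else v) for k,v in c.items()})
    p,d=cams.read_camera(n); cv2.imwrite(f"pics/{n}0.png",p[:,:,::-1]); 
    import numpy as np; np.save(f"pics/{n}0d.npy",d)
E
```

```text
pics
{'clock': 0.0, 'joint_pos': array([-1.35358199e+00,  3.13993896e-01,  4.49539898e-02,  1.30361066e+00,
        1.78676166e-05,  1.43118449e+00]), 'qvel': array([ 0.00112785, -0.00030971, -0.0001783 , -0.00108072,  0.00134354,
       -0.00028511]), 'tau': array([ 1.45414247e-04, -4.80626643e+01,  2.98533440e+01,  1.95015944e-02,
       -4.05366825e-05, -1.57011321e-06]), 'tcp_pos': array([ 0.20073205, -0.53830476,  0.25240233]), 'orientation': array([ 0.58124693, -0.5803472 ,  0.40380598, -0.40285217]), 'wrist_force': array([-0.11398832, -0.3219553 ,  0.06115496]), 'ft_torque': array([ 0.04509455, -0.0065805 , -0.02334047]), 'finger_gap': 0.08552716494671389}
0.022
scene {'fx': 458.9041636239517, 'fy': 458.9041636239517, 'cx': 319.98496871328894, 'cy': 239.15008425204465, 'R': [[0.19211529296976362, 0.9813243903009055, 0.00970336063939334], [0.8360456924176244, -0.15847995986062516, -0.5252729790428113], [-0.5139253976960828, 0.10902542512244975, -0.8508784532938841]], 't': [-0.08148310617108415, -0.46127012356256375, 1.3449617802339189]}
top {'fx': 546.4736568637379, 'fy': 546.4736568637379, 'cx': 329.85867222728757, 'cy': 241.9761983838017, 'R': [[0.011475451446673167, -0.9997779332809323, 0.01767478821946587], [-0.990135612137965, -0.013829687298914229, -0.1394281511223321], [0.13964162556441637, -0.01590043627458602, -0.9900744378762667]], 't': [-0.044313512110940756, 0.5610963968836343, 1.3170094455330628]}
wrist {'fx': 371.64829954431775, 'fy': 371.64829954431775, 'cx': 321.90874382479757, 'cy': 243.2408732090224, 'R': [[0.3496855195628814, -0.9368669739294477, -0.000557286567597789], [-0.8885651908035787, -0.33184529886920894, 0.3167500581067133], [-0.2969376013579933, -0.11026772319534904, -0.9485088771967697]], 't': [-0.5755061753908102, -0.042727411860642384, 0.37999762441416907]}
```

View pics/scene0.png

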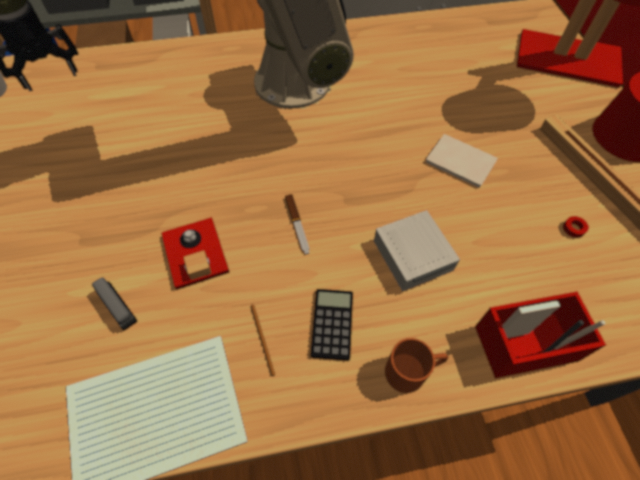

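View pics/top0.png

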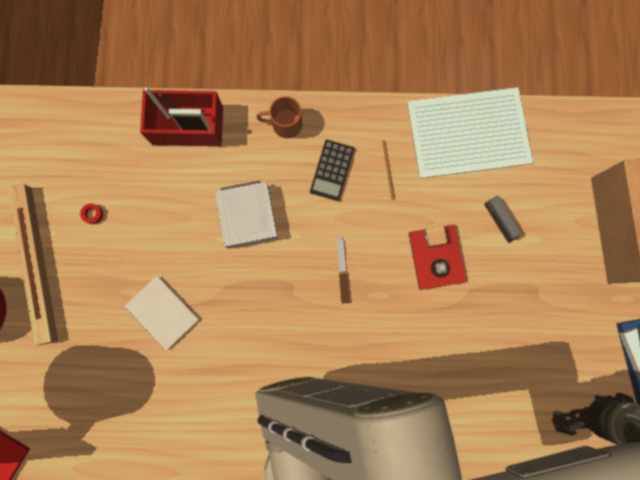

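View pics/wrist0.png

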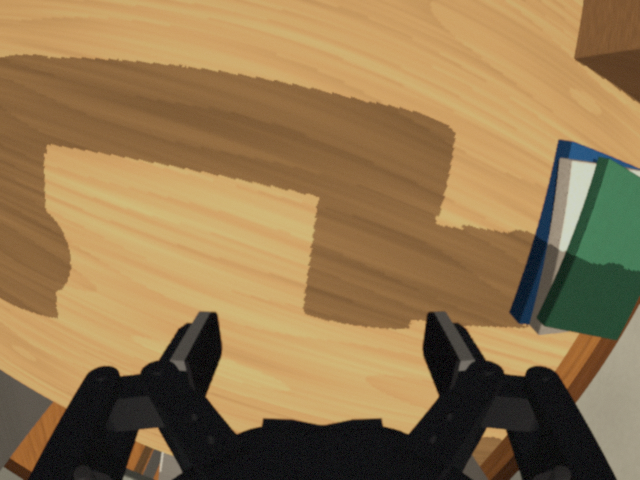

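```bash
cat > h.py <<'E'
import numpy as np, cv2, time
from workcell import monitor, cams, job, env
from scipy.spatial.transform import Rotation as Rn
def rot(q): return Rn.from_quat([q[1],q[2],q[3],q[0]])
def st(): return monitor.get_state()
def proj(c,X):
    X=np.atleast_2d(X); p=X@np.array(c['R']).T+np.array(c['t'])
    if c.get('fish'):
        r=np.hypot(p[:,0],p[:,1]); th=np.arctan2(r,p[:,2]); s=th/np.maximum(r,1e-9)
    else: s=1/p[:,2]
    return np.c_[c['fx']*p[:,0]*s+c['cx'],c['fy']*p[:,1]*s+c['cy']]
def ray(c,uv):
    uv=np.atleast_2d(np.asarray(uv,float)); x=(uv[:,0]-c['cx'])/c['fx']; y=(uv[:,1]-c['cy'])/c['fy']
    if c.get('fish'):
        th=np.hypot(x,y); s=np.where(th>1e-9,np.sin(th)/np.maximum(th,1e-9),1); d=np.c_[x*s,y*s,np.cos(th)]
    else: d=np.c_[x,y,np.ones_like(x)]
    R=np.array(c['R']); d=d@R; d/=np.linalg.norm(d,axis=1)[:,None]
    return -R.T@np.array(c['t']), d
def plane(c,uv,z):
    o,d=ray(c,uv); return o+d*((z-o[2])/d[:,2])[:,None]
def tri(c1,u1,c2,u2):
    o1,d1=ray(c1,u1); o2,d2=ray(c2,u2); out=[];gap=[]
    for a,b in zip(d1,d2):
        A=np.c_[a,-b]; s=np.linalg.lstsq(A,o2-o1,rcond=None)[0]
        p,q=o1+a*s[0],o2+b*s[1]; out.append((p+q)/2); gap.append(np.linalg.norm(p-q))
    return np.array(out),np.array(gap)
def cal(n):
    c=dict(cams.calibration(n)); c['fish']=(n=='wrist'); return c
def shot(n,tag):
    c=cal(n); p,d=cams.read_camera(n); cv2.imwrite(f'pics/{tag}.png',p[:,:,::-1]); np.savez(f'pics/{tag}.npz',p=p,d=d,**{k:c[k] for k in c}); return c,p,d
def load(tag):
    f=np.load(f'pics/{tag}.npz'); c={k:f[k][()] for k in ('fx','fy','cx','cy','R','t','fish')}; return c,f['p'],f['d']
def crop(p,u0,v0,u1,v1,s,tag):
    q=cv2.resize(p[v0:v1,u0:u1],None,fx=s,fy=s,interpolation=cv2.INTER_CUBIC); cv2.imwrite(f'pics/{tag}.png',q[:,:,::-1])
E
python3 - <<'E'
from h import *
s=st(); print(rot(s['orientation']).as_matrix().round(3)); print(s['clock'])
for n in ['scene','top']:
    c,p,d=shot(n,n+'1')
    # depth to world heights of objects
    pts={'scene':[(417,250),(298,240),(292,208),(190,238),(197,262),(335,330)],'top':[(248,213),(342,255),(345,288),(440,268),(437,237),(330,170)]}[n]
    for u,v in pts:
        z=d[v,u]; x=np.array([(u-c['cx'])/c['fx']*z,(v-c['cy'])/c['fy']*z,z]); print(n,(u,v),(np.array(c['R']).T@(x-np.array(c['t']))).round(4))
    if n=='scene': crop(p,150,180,470,300,2.5,'scene1c')
    else: crop(p,200,160,480,310,2.8,'top1c')
E
```

```text
[[ 0.349 -0.     0.937]
 [-0.937  0.001  0.349]
 [-0.001 -1.     0.   ]]
0.15
scene (417, 250) [0.6452 0.1687 0.0535]
scene (298, 240) [ 5.397e-01 -7.440e-02 -5.000e-04]
scene (292, 208) [ 0.4565 -0.0743  0.012 ]
scene (190, 238) [ 0.5138 -0.3107  0.0383]
scene (197, 262) [ 0.5831 -0.2972  0.0475]
scene (335, 330) [ 0.7745 -0.0377  0.0156]
top (248, 213) [0.6295 0.1663 0.0516]
top (342, 255) [ 0.5325 -0.0686  0.0142]
top (345, 288) [ 0.4496 -0.0769  0.0117]
top (440, 268) [ 0.5    -0.3098  0.0433]
top (437, 237) [ 0.5764 -0.3023  0.0493]
top (330, 170) [ 0.7532 -0.0358  0.0118]
```

```bash
echo
```

```text
(no output)
```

View pics/scene1c.png

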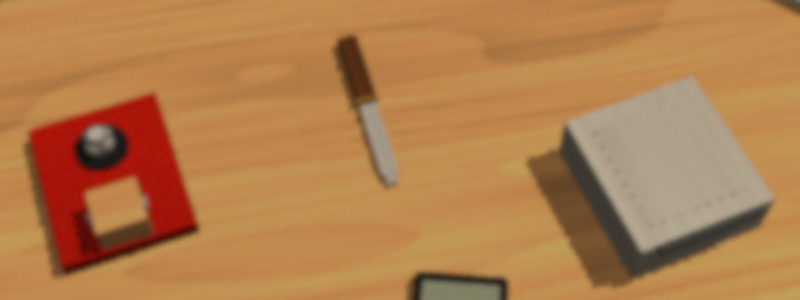

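View pics/top1c.png

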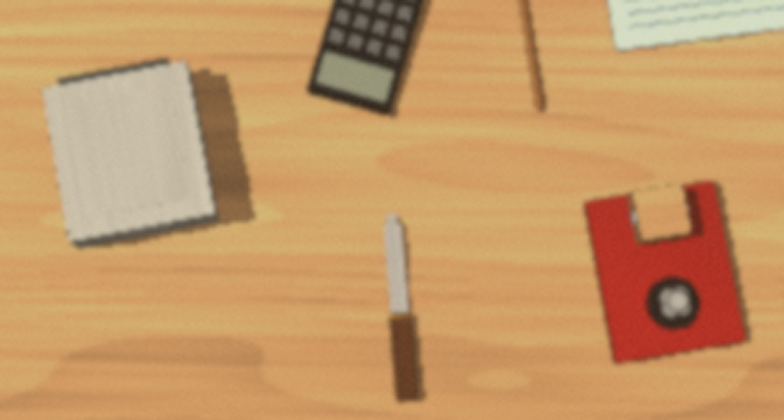

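```bash
cat > m1.py <<'E'
from h import *
def big(m):
    n,l,s,ce=cv2.connectedComponentsWithStats(m.astype(np.uint8)); i=1+np.argmax(s[1:,4]); return l==i
res={}
for n,rois in (('scene',{'box':(360,200,470,295),'op':(275,185,320,260),'foot':(150,210,235,295)}),('top',{'box':(205,170,290,255),'op':(325,230,362,308),'foot':(400,215,475,295)})):
    c,p,d=load(n+'1'); hsv=cv2.cvtColor(p,cv2.COLOR_RGB2HSV).astype(int); H,S,V=hsv[...,0],hsv[...,1],hsv[...,2]
    def roi(m,r):
        o=np.zeros_like(m); u0,v0,u1,v1=rois[r]; o[v0:v1,u0:u1]=m[v0:v1,u0:u1]; return o
    lid=big(roi((S<60)&(V>140),'box')); 
    hand=big(roi((V<130)&(S>100),'op')); blade=big(roi((S<70)&(V>100),'op'))
    red=big(roi(((H<6)|(H>174))&(S>150)&(V>80),'foot')); dark=big(roi((S<100)&(V<90),'foot'))
    ov=p.copy()
    for m,k in ((lid,'lid'),(hand,'hand'),(blade,'blade'),(red,'red'),(dark,'dark')):
        cn=max(cv2.findContours(m.astype(np.uint8),cv2.RETR_EXTERNAL,cv2.CHAIN_APPROX_NONE)[0],key=len)
        z={'lid':.0525,'hand':.012,'blade':.0075,'red':.018,'dark':.022}[k]
        P=plane(c,cn[:,0,:],z)[:,:2]; (cx,cy),(w,h),a=cv2.minAreaRect((P*1000).astype(np.float32))
        print(n,k,'cen',np.round([cx,cy],1),'size',np.round([w,h],1),'ang',round(a,1),'area',m.sum(),'u',np.c_[np.where(m)[1],np.where(m)[0]].mean(0).round(1))
        res[n,k]=(cx,cy,w,h,a)
        cv2.drawContours(ov,[cn],-1,(0,255,0),1)
    u0,v0,u1,v1=(150,180,470,300) if n=='scene' else (200,160,480,310)
    crop(ov,u0,v0,u1,v1,2.5,n+'1ov')
E
python3 m1.py
```

```text
scene lid cen [630.4 172.5] size [135.7 125.3] ang 12.0 area 3090 u [416.7 245.5]
scene hand cen [464.5 -76.2] size [97.  25.1] ang 5.6 area 280 u [291.2 208.7]
scene blade cen [535.9 -66.6] size [88.2 13.9] ang 5.7 area 194 u [301.  236.2]
scene red cen [ 536.3 -308.5] size [148.8 116.2] ang 10.2 area 2133 u [193.3 251. ]
scene dark cen [ 505.9 -313.1] size [34.9 38.8] ang 14.0 area 123 u [190.5 240.3]
top lid cen [628.7 171.6] size [141.2 128.9] ang 12.0 area 2927 u [245.7 213.6]
top hand cen [450.6 -75.4] size [73.1 21.9] ang 6.4 area 252 u [344.5 287.9]
top blade cen [535.9 -66.4] size [87.4 15.8] ang 4.9 area 206 u [341.1 254.6]
top red cen [ 531.3 -308.2] size [145.1 117.9] ang 10.3 area 2005 u [437.  259.4]
top dark cen [ 503.4 -315.8] size [32.7 32.8] ang 0.8 area 60 u [440.4 267.2]
```

```bash
python3 -c "
import cv2,numpy as np
a=cv2.imread('pics/scene1ov.png');b=cv2.imread('pics/top1ov.png');w=max(a.shape[1],b.shape[1])
f=lambda x:np.pad(x,((0,0),(0,w-x.shape[1]),(0,0)))
o=np.vstack([f(a),f(b)]);print(o.shape);cv2.imwrite('pics/ov1.png',o[:,:800])"
```

```text
(675, 800, 3)
```

View pics/ov1.png

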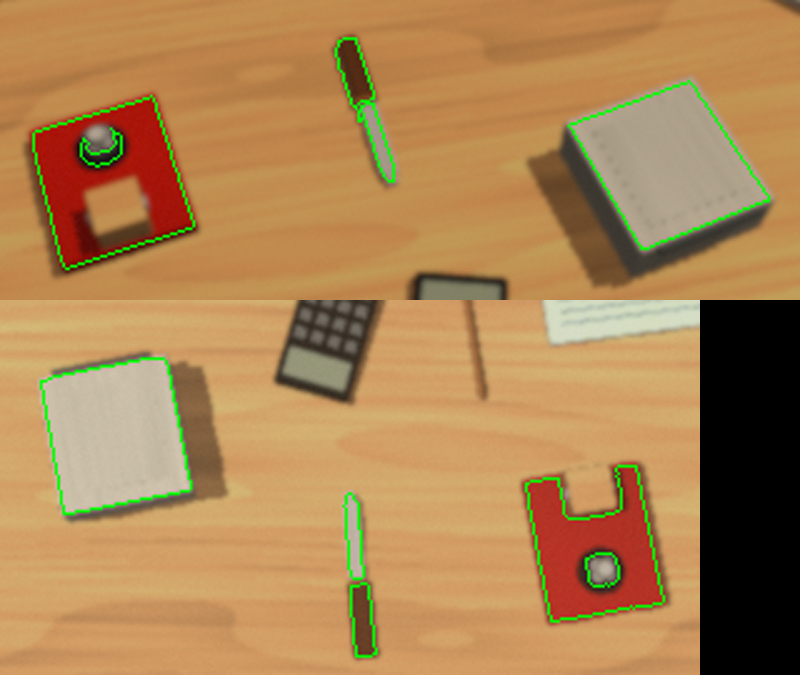

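```bash
cat > go.py <<'E'
from h import *
import sys
def tgtR(head,pitch=0.0):
    # tool y down, tool z along heading; pitch>0 raises tool z (forward) upward
    h=np.radians(head); z=np.array([np.cos(h),np.sin(h),0]); y=np.array([0,0,-1.]); x=np.cross(y,z)
    M=np.c_[x,y,z]; return Rn.from_rotvec(np.radians(-pitch)*np.cross([0,0,1.],[np.cos(h),np.sin(h),0]))*Rn.from_matrix(M)
def go(pos,head,pitch=0.0,pr=True):
    s=st(); R=rot(s['orientation']); d=R.inv().apply(np.array(pos)-s['tcp_pos'])*1000
    r=np.degrees((R.inv()*tgtR(head,pitch)).as_rotvec())
    print('clk',round(s['clock'],3),'tcp',s['tcp_pos'].round(4),'F',s['wrist_force'].round(2),'gap',round(s['finger_gap'],4))
    print('shift mm',d.round(1),'rot deg',r.round(2))
if __name__=='__main__':
    a=[float(x) for x in sys.argv[1:]]; go(a[:3],a[3],a[4] if len(a)>4 else 0)
E
python3 go.py 0.46 -0.074 0.17 5.5
```

```text
clk 0.25 tcp [ 0.2008 -0.5386  0.2529] F [-0.04 -0.36  0.26] gap 0.0854
shift mm [-344.7   83.2  405.2] rot deg [ 0.   14.94 -0.05]
```

>>> {"op": "drive_tool", "data": {
  "plan": "1 -36 5 41 0 0 0;1 -36 5 41 0 0 0;1 -36 5 41 0 0 0;1 -36 5 41 0 0 0;1 -36 5 41 0 0 0;1 -36 5 41 0 0 0;1 -36 5 41 0 0 0;1 -36 5 41 0 0 0"
}}

```text
clock: 1.25
tcp_pos: [0.4127, -0.1477, 0.2111]
orientation: [0.579, -0.579, 0.405, -0.407]
wrist_force: [1.0, -0.4, 0.0]
finger_gap: 0.0856
```

```bash
python3 go.py 0.46 -0.074 0.17 5.5
```

```text
clk 1.25 tcp [ 0.4127 -0.1477  0.2111] F [ 1.04 -0.37  0.05] gap 0.0856
shift mm [-53.3  41.1  69.5] rot deg [-0.15 14.42  0.15]
```

>>> {"op": "drive_tool", "data": {
  "plan": "1 -27 21 35 0 0 0;1 -26 20 35 0 0 0;1 0 0 0 0 7.2 0;1 0 0 0 0 7.2 0;1 0 0 0 0 0 0"
}}

```text
clock: 1.88
tcp_pos: [0.4631, -0.0668, 0.1686]
orientation: [0.525, -0.524, 0.473, -0.476]
wrist_force: [0.4, -0.6, -0.1]
finger_gap: 0.0855
```

```bash
python3 go.py 0.46 -0.074 0.17 5.5
python3 - <<'E'
from h import *
c,p,d=shot('wrist','w2')
print(proj(c,[[.451,-.075,.012],[.535,-.0665,.0075]]))
E
```

```text
clk 1.875 tcp [ 0.4631 -0.0668  0.1686] F [ 0.45 -0.65 -0.14] gap 0.0855
shift mm [ 6.9 -1.4 -3.7] rot deg [-0.21  0.18  0.14]
[[328.33353253 244.41044475]
 [328.51160709 135.69376329]]
```

View pics/w2.png

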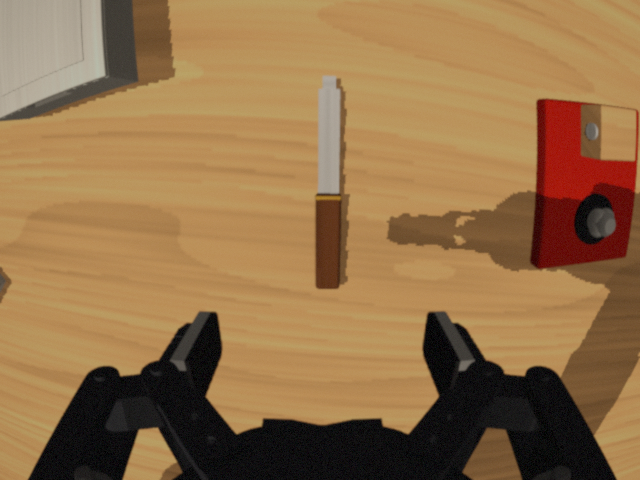

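```bash
cat > m2.py <<'E'
from h import *
import sys
def opener(tag):
    c,p,d=load(tag); hsv=cv2.cvtColor(p,cv2.COLOR_RGB2HSV).astype(int); S,V,H=hsv[...,1],hsv[...,2],hsv[...,0]
    u,v=proj(c,[.451,-.075,.012])[0].astype(int)
    m=((V<150)&(S>140)).astype(np.uint8); m[:max(v-80,0)]=0; m[v+90:]=0; m[:,:u-60]=0; m[:,u+60:]=0
    m=cv2.morphologyEx(m,cv2.MORPH_OPEN,np.ones((3,3)))
    n,l,s,ce=cv2.connectedComponentsWithStats(m); i=1+np.argmax(s[1:,4]); print(tag,s[i],ce[i].round(1))
    cn=max(cv2.findContours((l==i).astype(np.uint8),cv2.RETR_EXTERNAL,cv2.CHAIN_APPROX_NONE)[0],key=len)
    P=plane(c,cn[:,0,:],.012)*1000; (cx,cy),(w,h),a=cv2.minAreaRect(P[:,:2].astype(np.float32)); print('handle',round(cx,1),round(cy,1),round(w,1),round(h,1),round(a,1))
    return c,ce[i]
if __name__=='__main__':
    r=[opener(t) for t in sys.argv[1:]]
    if len(r)>1: print(tri(r[0][0],[r[0][1]],r[1][0],[r[1][1]]))
E
python3 m2.py w2
python3 - <<'E'
from h import *
c,p,d=load('w2')
print('blade tip plane', plane(c,[[329,77]],.006)*1000)
E
```

```text
w2 [ 315  187   34  102 2763] [330.2 241.1]
handle 455.2 -76.9 83.8 25.7 5.4
blade tip plane [[579.83496681 -62.35532034   6.        ]]
```

>>> {"op": "drive_tool", "data": {
  "plan": "1 8 35 -15 -0.2 0 0;1 0 35 0 0 0 0;1 0 0 0 0 0 0"
}}

```text
clock: 2.3
tcp_pos: [0.4498, -0.0779, 0.0985]
orientation: [-0.525, 0.526, -0.471, 0.475]
wrist_force: [0.0, -0.8, 0.1]
finger_gap: 0.0854
```

```bash
python3 go.py 0.446 -0.0755 0.024 5.3
python3 - <<'E'
from h import *
c,p,d=shot('wrist','w3')
E
python3 m2.py w2 w3
```

```text
clk 2.3 tcp [ 0.4498 -0.0779  0.0985] F [ 0.03 -0.78  0.12] gap 0.0854
shift mm [-3.1 74.5 -3.7] rot deg [-0.19  0.72  0.24]
w2 [ 315  187   34  102 2763] [330.2 241.1]
handle 455.2 -76.9 83.8 25.7 5.4
w3 [ 297  191   77  124 5253] [322.2 255. ]
handle 453.7 -87.6 79.1 46.2 4.8
(array([[ 0.44454343, -0.07924421, -0.01532933]]), array([0.00313959]))
```

View pics/w3.png

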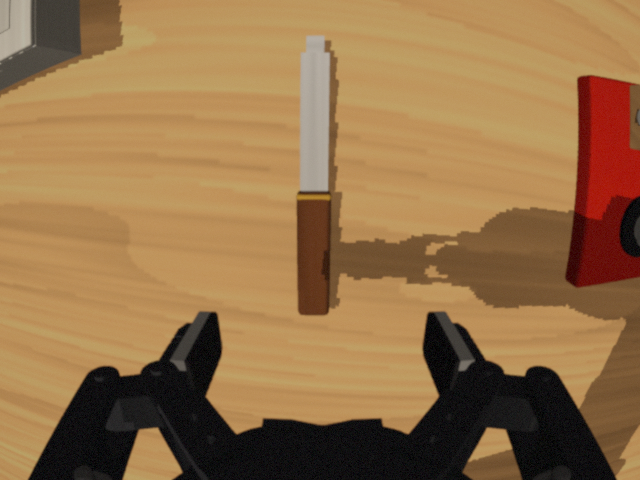

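Run:
```python
from h import *
c2,_,_=load('w2');c3,_,_=load('w3')
P,g=tri(c2,[[328.3,194],[327.5,288],[329.5,77]],c3,[[314,192],[313.3,314.5],[316,36.5]]);print(P*1000,g*1000)
for c,l in ((c2,[[328.3,194],[327.5,288],[329.5,77]]),(c3,[[314,192],[313.3,314.5],[316,36.5]])): print(plane(c,l,.009)*1000)
```

```text
[[490.65067333 -70.87659795   9.38537577]
 [414.43748893 -78.09156918  14.50189367]
 [579.12410589 -62.73809208  11.97235231]] [0.04786252 0.12158936 0.16441147]
[[490.55493795 -70.89107637   9.        ]
 [411.85396049 -78.51761546   9.        ]
 [579.48105478 -62.69412108   9.        ]]
[[490.60417998 -70.87885241   9.        ]
 [411.38426687 -78.24394854   9.        ]
 [579.86935888 -62.70781768   9.        ]]
```

>>> {"op": "drive_tool", "data": {
  "plan": "1 -3.5 25 -3.5 -0.2 0.7 0.2;1 0 25 0 0 0 0;1 0 18 0 0 0 0;1 0 5.5 0 0 0 0"
}}

```text
clock: 2.85
tcp_pos: [0.4539, -0.0779, 0.032]
orientation: [0.525, -0.521, 0.471, -0.481]
wrist_force: [-0.3, -0.5, 0.6]
finger_gap: 0.0853
```

```bash
python3 go.py 0.446 -0.0751 0.024 5.3
```

```text
clk 2.85 tcp [ 0.4539 -0.0779  0.032 ] F [-0.3  -0.48  0.62] gap 0.0853
shift mm [-3.6  7.9 -7.7] rot deg [-0.77  0.17  0.41]
```

>>> {"op": "drive_tool", "data": {
  "plan": "1 -3.5 4 -7.5 -0.7 0 0.4;1 0 0 0 0 0 0"
}}

```text
clock: 3.1
tcp_pos: [0.4471, -0.0755, 0.0295]
orientation: [0.524, -0.523, 0.475, -0.476]
wrist_force: [0.4, -0.2, -0.4]
finger_gap: 0.0854
```

```bash
python3 go.py 0.446 -0.0751 0.024 5.3
```

```text
clk 3.1 tcp [ 0.4471 -0.0755  0.0295] F [ 0.36 -0.16 -0.44] gap 0.0854
shift mm [-0.5  5.5 -1. ] rot deg [-0.15  0.2   0.04]
```

>>> {"op": "drive_tool", "data": {
  "plan": "1 -0.5 5.5 -1 0 0 0;-0.2 0 0 0 0 0 0;-0.5 0 0 0 0 0 0;-1 0 0 0 0 0 0;-1 0 0 0 0 0 0;-1 0 0 0 0 0 0",
  "grip_force": 100
}}

```text
clock: 3.85
tcp_pos: [0.4472, -0.0755, 0.0256]
orientation: [0.524, -0.523, 0.474, -0.477]
wrist_force: [0.4, 0.1, -1.3]
finger_gap: 0.0166
```

```bash
python3 go.py 0.446 -0.0751 0.024 5.3
```

```text
clk 3.85 tcp [ 0.4472 -0.0755  0.0256] F [ 0.35  0.09 -1.28] gap 0.0166
shift mm [-0.5  1.6 -1.2] rot deg [-0.3   0.23  0.11]
```

>>> {"op": "drive_tool", "data": {
  "plan": "-1 0 0 0 0 0 0;-1 0 -30 0 0 0 0;-1 0 -40 0 0 0 0;-1 0 0 0 0 0 0"
}}

```text
clock: 4.35
tcp_pos: [0.4459, -0.0751, 0.0961]
orientation: [0.524, -0.523, 0.475, -0.476]
wrist_force: [1.2, -0.8, -1.0]
finger_gap: 0.0163
```

```bash
python3 go.py 0.446 -0.0751 0.1 5.3
python3 - <<'E'
from h import *
c,p,d=shot('wrist','w4')
E
```

```text
clk 4.35 tcp [ 0.4459 -0.0751  0.0961] F [ 1.23 -0.84 -1.04] gap 0.0163
shift mm [-0.  -3.9  0.1] rot deg [-0.15  0.22  0.04]
```

View pics/w4.png

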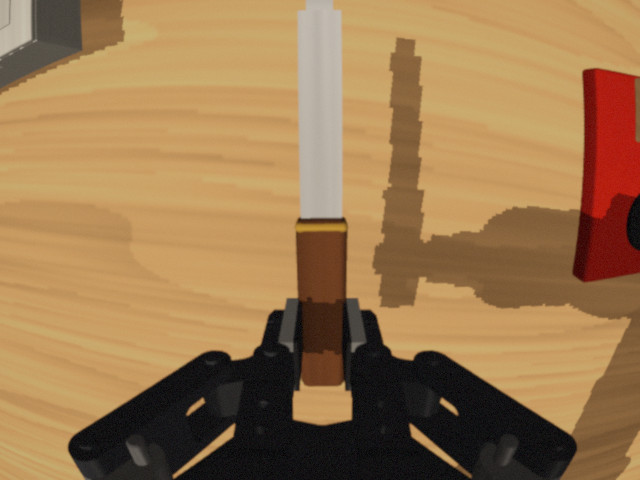

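```bash
python3 - <<'E'
from h import *
c,p,d=load('w4')
s=st();z=s['tcp_pos'][2]
print(plane(c,[[321.5,221],[297,221],[346,221]],z-.0136)*1000, plane(c,[[320.5,10]],z-.0181)*1000)
R=rot(s['orientation']);print((R.inv().apply(plane(c,[[321.5,221]],z-.0136)-s['tcp_pos'])*1000).round(1),(R.inv().apply(plane(c,[[320.5,10]],z-.0181)-s['tcp_pos'])*1000).round(1))
E
python3 go.py .391 .121 .12 12
```

```text
[[489.57864274 -72.16161146  80.97582463]
 [488.69635058 -62.88330223  80.97582463]
 [490.48630349 -81.43869621  80.97582463]] [[570.31455039 -63.96387153  76.47582463]]
[[ 1.8 13.6 45. ]] [[  1.4  18.1 126.1]]
clk 4.4 tcp [ 0.4447 -0.0747  0.0946] F [-1.06  0.1  -0.59] gap 0.017
shift mm [-200.   -25.3  -34.6] rot deg [-0.   -6.48 -0.03]
```

>>> {"op": "drive_tool", "data": {
  "plan": "-1 -50 -6 -9 0 0 0;-1 -50 -6 -9 0 0 0;-1 -50 -6 -9 0 0 0;-1 -50 -6 -9 0 0 0;-1 0 0 0 0 -6.5 0;-1 0 0 0 0 0 0"
}}

```text
clock: 5.15
tcp_pos: [0.3844, 0.1215, 0.1117]
orientation: [-0.55, 0.553, -0.446, 0.439]
wrist_force: [1.2, 0.1, -0.6]
finger_gap: 0.0169
```

```bash
python3 go.py .391 .121 .12 12
python3 - <<'E'
from h import *
c,p,d=shot('wrist','w5')
E
```

```text
clk 5.15 tcp [0.3844 0.1215 0.1117] F [ 1.16  0.1  -0.61] gap 0.0169
shift mm [ 1.8 -8.4  6.2] rot deg [ 0.55  0.48 -0.35]
```

View pics/w5.png

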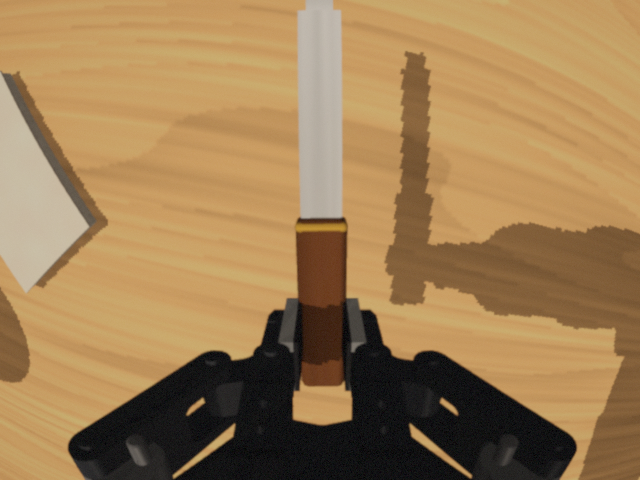

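Run:
```python
from h import *
def corners(n,roi):
    c,p,d=load(n+'1'); hsv=cv2.cvtColor(p,cv2.COLOR_RGB2HSV).astype(int); m=((hsv[...,1]<60)&(hsv[...,2]>140)).astype(np.uint8)
    u0,v0,u1,v1=roi; o=np.zeros_like(m); o[v0:v1,u0:u1]=m[v0:v1,u0:u1]
    cn=max(cv2.findContours(o,cv2.RETR_EXTERNAL,cv2.CHAIN_APPROX_NONE)[0],key=cv2.contourArea)
    e=cv2.approxPolyDP(cn,5,True)[:,0,:].astype(float); return c,e
c1,a=corners('scene',(360,200,470,295)); c2,b=corners('top',(205,170,290,255))
A=plane(c1,a,.0525);B=plane(c2,b,.0525); print(A*1000);print(B*1000)
ia=[np.argmin(((A-q)**2).sum(1)) for q in B]
P,g=tri(c1,a[ia],c2,b); print((P*1000).round(1),(g*1000).round(1),P.mean(0)*1000, A.mean(0)*1000,B.mean(0)*1000)
```

```text
[[552.23383653 216.95661217  52.5       ]
 [579.01923826  97.4547088   52.5       ]
 [707.24920968 125.60587411  52.5       ]
 [684.22473744 245.329752    52.5       ]]
[[705.93851096 126.34604036  52.5       ]
 [681.10706491 247.05449838  52.5       ]
 [548.74619652 219.73053119  52.5       ]
 [575.28327094  95.68207205  52.5       ]]
[[706.4 126.4  50.5]
 [682.1 247.7  47.9]
 [549.2 219.9  47.5]
 [576.3  97.3  48.3]] [0.3 0.6 1.6 2.6] [628.47154875 172.81666731  48.55115218] [630.68175548 171.33673677  52.5       ] [627.76876083 172.20328549  52.5       ]
```

>>> {"op": "drive_tool", "data": {
  "plan": "-1 1.8 25 6 0.5 0.4 -0.3;-1 0 23 0 0 0 0;-1 0 0 0 0 0 0"
}}

```text
clock: 5.58
tcp_pos: [0.3902, 0.1192, 0.061]
orientation: [-0.547, 0.548, -0.449, 0.447]
wrist_force: [-0.1, -0.5, 0.1]
finger_gap: 0.0169
```

```bash
python3 go.py .391 .121 .0616 12
python3 - <<'E'
from h import *
c,p,d=shot('top','t6'); crop(p,220,170,380,330,3.7,'t6c')
c,p,d=shot('scene','s6'); crop(p,320,130,470,290,3.7,'s6c')
E
```

```text
clk 5.575 tcp [0.3902 0.1192 0.061 ] F [-0.08 -0.45  0.12] gap 0.0169
shift mm [-1.6 -0.6  1.1] rot deg [ 0.18 -0.56 -0.06]
```

View pics/t6c.png

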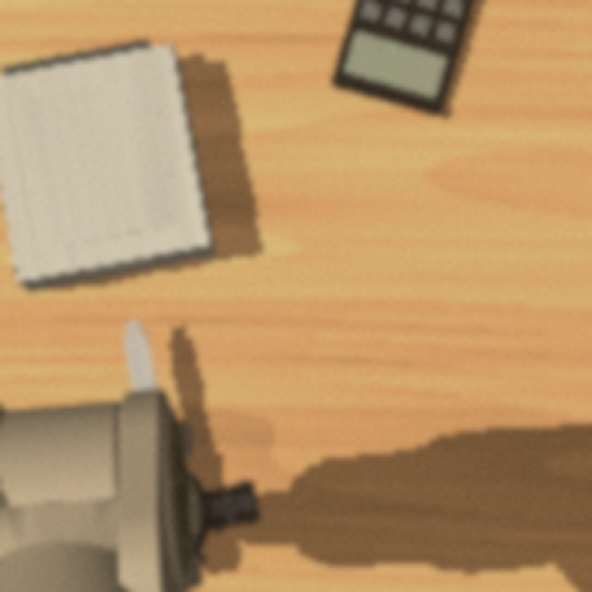

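View pics/s6c.png

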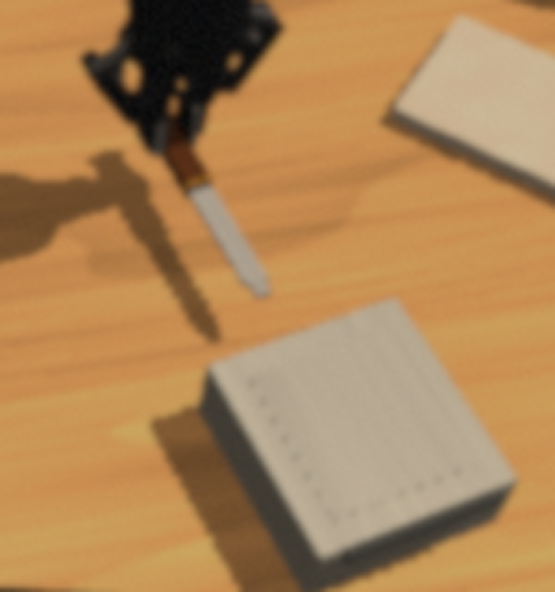

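Run:
```python
from h import *
a=cal('top');b=cal('scene')
P,g=tri(a,[[256.2,256.7]],b,[[390.8,209.5]]);print(P*1000,g*1000)
n=np.array([.5605,.1573]);h=np.radians(12.1);d=P[0,:2]-n;print('along',d@[np.cos(h),np.sin(h)]*1000,'lat',d@[-np.sin(h),np.cos(h)]*1000)
s=st();R=rot(s['orientation']);print(s['tcp_pos']+R.apply([0,.0196,.1345]),R.as_matrix()[:,2])
```

```text
[[522.70963894 145.3643185   40.0643013 ]] [2.57190407]
along -39.452721954643636 lat -3.74894811644107
[0.52355089 0.14633039 0.04310083] [9.79960471e-01 1.99191942e-01 2.14804163e-04]
```

>>> {"op": "drive_tool", "data": {
  "plan": "-1 -3 -0.5 5 0 -0.6 0;-1 0 0 20 0 0 0;-1 0 0 10 0 0 0;-1 0 0 0 0 0 0"
}}

```text
clock: 6.18
tcp_pos: [0.4291, 0.1303, 0.0661]
orientation: [0.551, -0.548, 0.444, -0.446]
wrist_force: [1.2, -0.7, -1.3]
finger_gap: 0.0166
```

```bash
python3 go.py .476 .139 .0616 12
```

```text
clk 6.175 tcp [0.4291 0.1303 0.0661] F [ 1.21 -0.71 -1.27] gap 0.0166
shift mm [ 1.2  4.8 47.7] rot deg [-0.3   0.04 -0.03]
```

>>> {"op": "drive_tool", "data": {
  "plan": "-1 0 0 -8 0 0 0;-1 0.5 5 0 -0.3 0 0;-1 0 0 0 0 0 0"
}}

```text
clock: 6.55
tcp_pos: [0.4189, 0.1278, 0.0607]
orientation: [-0.549, 0.55, -0.445, 0.444]
wrist_force: [0.3, -0.2, -0.6]
finger_gap: 0.0168
```

```bash
python3 go.py .476 .139 .0616 12
```

```text
clk 6.55 tcp [0.4189 0.1278 0.0607] F [ 0.29 -0.23 -0.58] gap 0.0168
shift mm [ 1.  -1.  58.1] rot deg [ 0.13  0.05 -0.03]
```

>>> {"op": "drive_tool", "data": {
  "plan": "-1 0 0 15 0 0 0;-1 0 0 0 0 0 0"
}}

```text
clock: 6.8
tcp_pos: [0.4349, 0.1311, 0.0608]
orientation: [-0.549, 0.55, -0.445, 0.444]
wrist_force: [-0.4, -0.4, -1.3]
finger_gap: 0.017
```

```bash
python3 go.py .476 .139 .0616 12
```

```text
clk 6.8 tcp [0.4349 0.1311 0.0608] F [-0.36 -0.37 -1.25] gap 0.017
shift mm [ 0.9 -0.9 41.8] rot deg [ 0.08  0.04 -0.03]
```

>>> {"op": "drive_tool", "data": {
  "plan": "-1 0 0 15 0 0 0;-1 0 0 0 0 0 0;-1 0.5 0 15 0 0 0;-1 0 0 0 0 0 0"
}}

```text
clock: 7.3
tcp_pos: [0.4636, 0.1369, 0.0602]
orientation: [-0.549, 0.551, -0.446, 0.444]
wrist_force: [-0.5, 0.8, -0.4]
finger_gap: 0.0164
```

```bash
python3 go.py .476 .139 .0616 12;python3 - <<'E'
from h import *
c,p,d=shot('scene','s7'); crop(p,320,130,470,290,3.7,'s7c')
E
```

```text
clk 7.3 tcp [0.4636 0.1369 0.0602] F [-0.47  0.76 -0.37] gap 0.0164
shift mm [ 0.5 -1.5 12.5] rot deg [ 0.26  0.05 -0.04]
```

View pics/s7c.png

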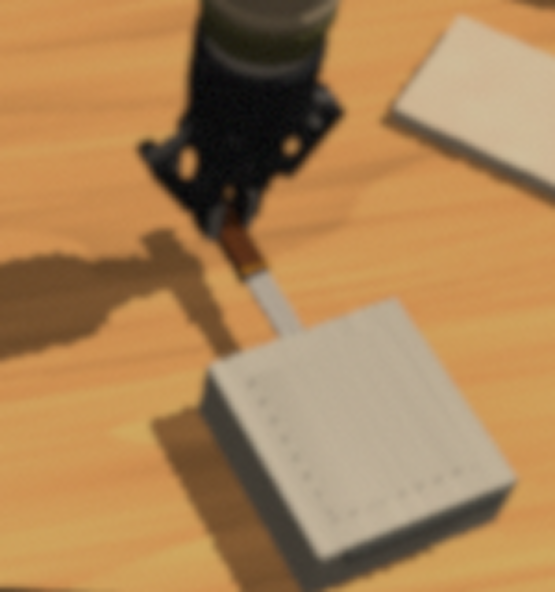

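>>> {"op": "drive_tool", "data": {
  "plan": "-1 0.5 0 11 0.2 0 0;-1 0 0 0 0 0 0;-1 0 -12 0 0 0 0;-1 0 0 0 0 0 0"
}}

```text
clock: 7.85
tcp_pos: [0.4715, 0.1384, 0.0722]
orientation: [-0.548, 0.551, -0.446, 0.443]
wrist_force: [0.2, 0.1, -1.8]
finger_gap: 0.0165
```

```bash
python3 go.py .476 .139 .0616 12
```

```text
clk 7.85 tcp [0.4715 0.1384 0.0722] F [ 0.25  0.1  -1.8 ] gap 0.0165
shift mm [ 0.4 10.6  4.6] rot deg [ 0.33  0.06 -0.06]
```

>>> {"op": "drive_tool", "data": {
  "plan": "-1 0 -10 1 0.2 0 0;-1 0 -10 2 0 0 0;-1 0 -10 2 0 0 0;-1 0 -10 3 0 0 0;-1 0 0 0 0 0 0;-1 0 0 0 0 0 0"
}}

```text
clock: 8.6
tcp_pos: [0.4799, 0.1402, 0.1157]
orientation: [-0.55, 0.55, -0.445, 0.444]
wrist_force: [-1.2, 0.1, -1.4]
finger_gap: 0.0168
```

```bash
python3 go.py .476 .139 .0616 12;python3 - <<'E'
from h import *
c,p,d=shot('scene','s8'); crop(p,320,130,470,290,3.7,'s8c')
c,p,d=shot('wrist','w8')
E
```

```text
clk 8.6 tcp [0.4799 0.1402 0.1157] F [-1.16  0.14 -1.45] gap 0.0168
shift mm [ 0.4 54.1 -4. ] rot deg [ 0.07  0.06 -0.06]
```

View pics/s8c.png

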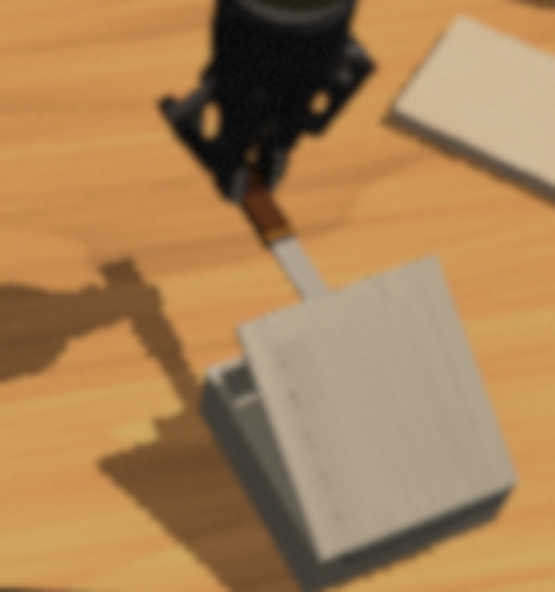

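View pics/w8.png

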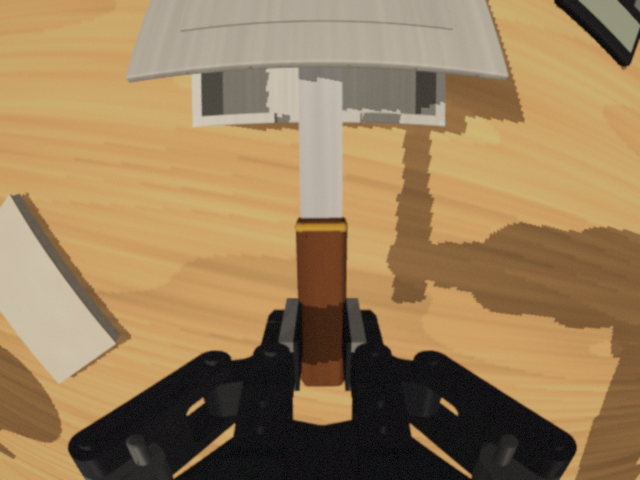

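>>> {"op": "drive_tool", "data": {
  "plan": "-1 0 -16 12 0 0 0;-1 0 -14 13 0 0 0;-1 0 -8 13 0 0 0;-1 0 -7 13 0 0 0;-1 0 0 0 0 0 0"
}}

```text
clock: 9.32
tcp_pos: [0.5269, 0.1505, 0.1583]
orientation: [-0.547, 0.552, -0.448, 0.442]
wrist_force: [0.5, 0.3, -1.9]
finger_gap: 0.0171
```

```bash
python3 go.py .5579 .157 .167 12
```

```text
clk 9.325 tcp [0.5269 0.1505 0.1583] F [ 0.48  0.28 -1.94] gap 0.0171
shift mm [ 0.1 -9.1 31.5] rot deg [ 0.63  0.06 -0.09]
```

>>> {"op": "drive_tool", "data": {
  "plan": "-1 0 -4 14 0.5 0 0;-1 0 -3 14 0 0 0;-1 0 -2 12 0 0 0;-1 0 0 12 0 0 0;-1 0 0 0 0 0 0"
}}

```text
clock: 9.95
tcp_pos: [0.5788, 0.1617, 0.1655]
orientation: [-0.549, 0.551, -0.446, 0.443]
wrist_force: [-1.0, -0.4, -0.6]
finger_gap: 0.0167
```

```bash
python3 go.py .5579 .157 .167 12;python3 - <<'E'
from h import *
c,p,d=shot('scene','s9'); crop(p,320,130,470,290,3.7,'s9c')
c,p,d=shot('wrist','w9')
c,p,d=shot('top','t9'); crop(p,200,130,360,290,3.7,'t9c')
E
```

```text
clk 9.95 tcp [0.5788 0.1617 0.1655] F [-0.98 -0.35 -0.56] gap 0.0167
shift mm [  0.2  -1.4 -21.5] rot deg [ 0.29  0.06 -0.11]
```

View pics/s9c.png

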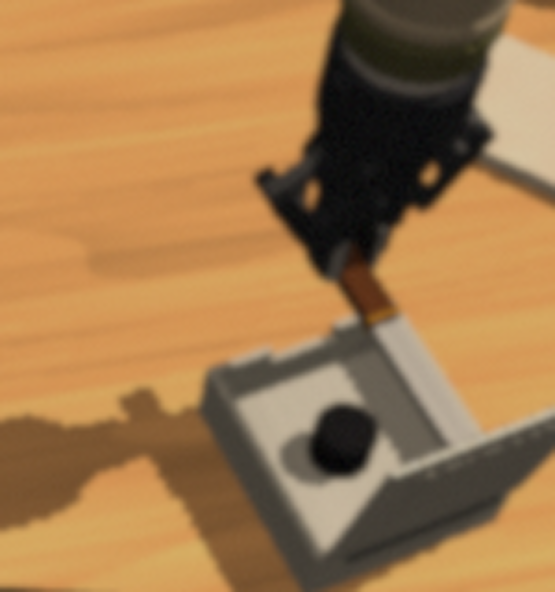

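View pics/w9.png

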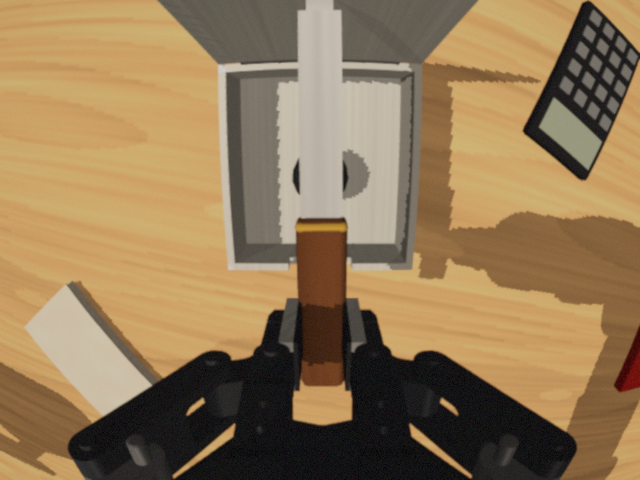

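View pics/t9c.png

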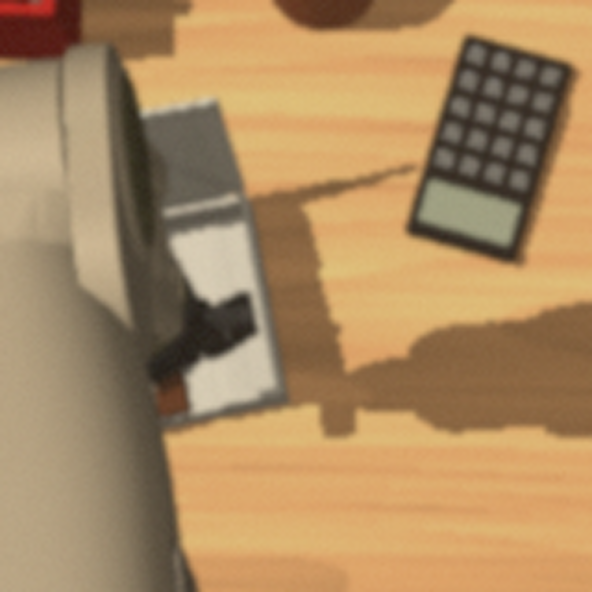

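>>> {"op": "drive_tool", "data": {
  "plan": "-1 0 -2 -25 0 0 0;-1 0 -2 -40 0 0 0;-1 0 0 -45 0 0 0;-1 0 0 -30 0 0 0;-1 0 0 0 0 0 0"
}}

```text
clock: 10.72
tcp_pos: [0.4355, 0.1313, 0.1704]
orientation: [-0.549, 0.551, -0.446, 0.443]
wrist_force: [-0.8, -0.6, -0.1]
finger_gap: 0.0166
```

```bash
python3 go.py .446 -.075 .1 5.3;python3 - <<'E'
from h import *
c,p,d=shot('wrist','w10')
E
```

```text
clk 10.725 tcp [0.4355 0.1313 0.1704] F [-0.78 -0.62 -0.14] gap 0.0166
shift mm [204.1  70.2 -32.5] rot deg [ 0.27  6.76 -0.08]
```

View pics/w10.png

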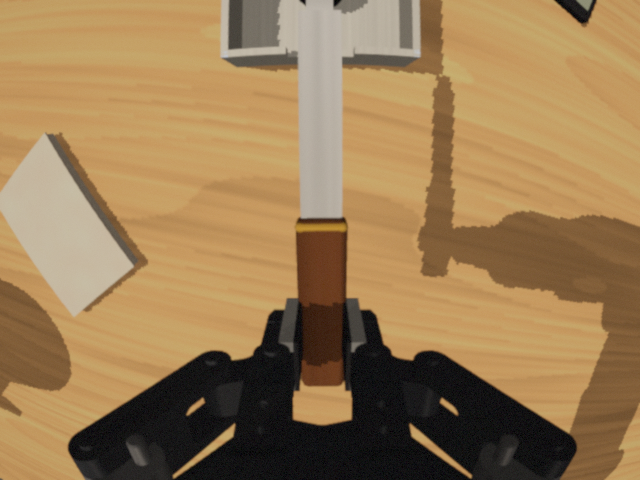

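>>> {"op": "drive_tool", "data": {
  "plan": "-1 51 15 -8 0 0 0;-1 51 15 -8 0 0 0;-1 51 15 -8 0 0 0;-1 51 15 -8 0 0 0;-1 0 0 0 0.2 6.7 0;-1 0 0 0 0 0 0"
}}

```text
clock: 11.52
tcp_pos: [0.4591, -0.0824, 0.1112]
orientation: [0.526, -0.52, 0.472, -0.48]
wrist_force: [-0.6, 0.9, -0.6]
finger_gap: 0.0167
```

```bash
python3 go.py .446 -.075 .0256 5.3
```

```text
clk 11.525 tcp [ 0.4591 -0.0824  0.1112] F [-0.56  0.9  -0.58] gap 0.0167
shift mm [ -8.8  85.4 -13.6] rot deg [-0.84  0.11  0.1 ]
```

>>> {"op": "drive_tool", "data": {
  "plan": "-1 0 30 0 -0.6 0 0;-1 0 30 0 0 0 0;-1 0 0 0 0 0 0"
}}

```text
clock: 11.9
tcp_pos: [0.4634, -0.0825, 0.0512]
orientation: [0.526, -0.524, 0.471, -0.477]
wrist_force: [-0.4, 0.5, -0.6]
finger_gap: 0.017
```

```bash
python3 go.py .446 -.075 .0256 5.3
```

```text
clk 11.9 tcp [ 0.4634 -0.0825  0.0512] F [-0.45  0.46 -0.58] gap 0.017
shift mm [ -9.4  25.5 -16.7] rot deg [-0.48  0.6   0.23]
```

>>> {"op": "drive_tool", "data": {
  "plan": "-1 0 18 0 -0.4 0 0.2;-1 0 0 0 0 0 0;-1 0 5.5 0 0 0 0;-1 0 0 0 0 0 0"
}}

```text
clock: 12.4
tcp_pos: [0.4663, -0.0825, 0.029]
orientation: [0.527, -0.525, 0.471, -0.474]
wrist_force: [-0.0, -0.8, -1.1]
finger_gap: 0.0164
```

```bash
python3 go.py .4634 -.0825 .0256 5.3
```

```text
clk 12.4 tcp [ 0.4663 -0.0825  0.029 ] F [-0.02 -0.77 -1.14] gap 0.0164
shift mm [-0.4  3.4 -2.9] rot deg [-0.3   0.82  0.14]
```

>>> {"op": "drive_tool", "data": {
  "plan": "-1 0 2.5 0 -0.3 0 0.1;-1 0 0 0 0 0 0;-1 0 1.5 0 0 0 0;-1 0 0 0 0 0 0"
}}

```text
clock: 12.9
tcp_pos: [0.467, -0.0829, 0.0257]
orientation: [0.526, -0.526, 0.472, -0.473]
wrist_force: [-0.3, -0.5, -0.1]
finger_gap: 0.0168
```

```bash
python3 go.py .4634 -.0825 .0256 5.3
```

```text
clk 12.9 tcp [ 0.467  -0.0829  0.0257] F [-0.34 -0.49 -0.11] gap 0.0168
shift mm [-0.8  0.1 -3.5] rot deg [-0.07  0.81  0.08]
```

Touching down at the grasp height; open and rise.

>>> {"op": "drive_tool", "data": {
  "plan": "-0.4 0 0 0 0 0 0;0.2 0 0 0 0 0 0;1 0 0 0 0 0 0;1 0 -25 0 0 0 0;1 0 -45 0 0 0 0;1 0 -45 0 0 0 0;1 0 0 0 0 0 0"
}}

```text
clock: 13.78
tcp_pos: [0.4664, -0.0827, 0.1435]
orientation: [-0.526, 0.526, -0.472, 0.473]
wrist_force: [0.6, -0.5, -0.4]
finger_gap: 0.0851
```

```bash
python3 go.py .55 .155 .2 12
python3 - <<'E'
from h import *
c,p,d=shot('wrist','w11');
E
```

```text
clk 13.775 tcp [ 0.4664 -0.0827  0.1435] F [ 0.59 -0.52 -0.41] gap 0.0851
shift mm [-227.4  -56.7  108.4] rot deg [-0.   -5.9   0.04]
```

View pics/w11.png

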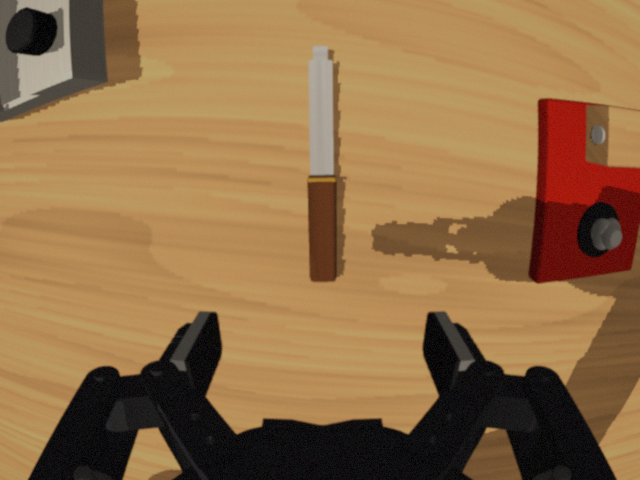

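>>> {"op": "drive_tool", "data": {
  "plan": "1 -46 -13 21 0 0 0;1 -46 -13 21 0 0 0;1 -46 -13 21 0 0 0;1 -46 -13 21 0 0 0;1 -40 -8 20 0 0 0;1 0 0 0 0 -6 0;1 0 0 0 0 0 0"
}}

```text
clock: 14.7
tcp_pos: [0.5447, 0.1486, 0.1917]
orientation: [-0.551, 0.555, -0.447, 0.434]
wrist_force: [-0.4, 0.3, -0.1]
finger_gap: 0.085
```

```bash
python3 go.py .55 .155 .2 12
python3 - <<'E'
from h import *
c,p,d=shot('wrist','w12'); c,p,d=shot('scene','s12');crop(p,320,130,470,290,3.7,'s12c')
E
```

```text
clk 14.7 tcp [0.5447 0.1486 0.1917] F [-0.36  0.27 -0.08] gap 0.085
shift mm [-5.1 -8.3  6.5] rot deg [ 0.97  0.92 -0.65]
```

View pics/w12.png

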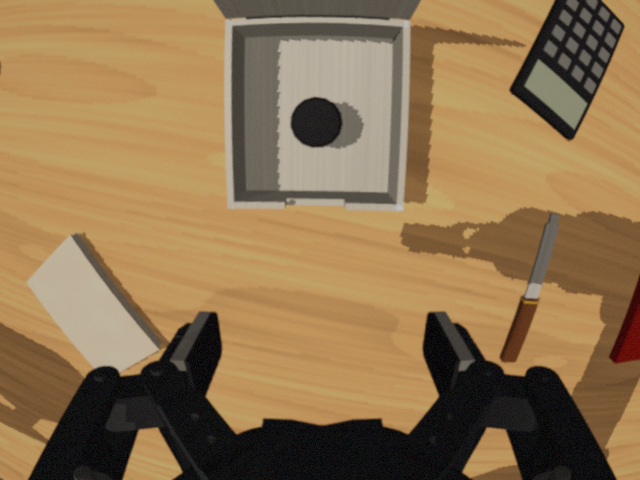

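View pics/s12c.png

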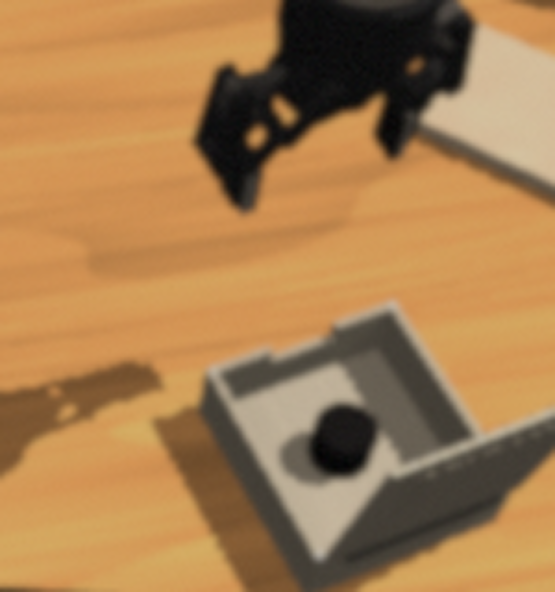

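```bash
cat > capm.py <<'E'
from h import *
def dark(tag,guess,zt,thr=60,rad=60):
    c,p,d=load(tag); g=cv2.cvtColor(p,cv2.COLOR_RGB2GRAY); u,v=proj(c,guess)[0].astype(int)
    m=np.zeros_like(g); v0,v1,u0,u1=max(v-rad,0),v+rad,max(u-rad,0),u+rad; m[v0:v1,u0:u1]=(g[v0:v1,u0:u1]<thr)
    m=cv2.morphologyEx(m,cv2.MORPH_OPEN,np.ones((5,5))) if rad>30 else m
    n,l,s,ce=cv2.connectedComponentsWithStats(m); i=1+np.argmax(s[1:,4])
    cn=max(cv2.findContours((l==i).astype(np.uint8),cv2.RETR_EXTERNAL,cv2.CHAIN_APPROX_NONE)[0],key=len)
    P=plane(c,cn[:,0,:],zt)*1000; (x,y),r=cv2.minEnclosingCircle(P[:,:2].astype(np.float32)); e=cv2.fitEllipse(P[:,:2].astype(np.float32))
    print(tag,'px',ce[i].round(1),s[i],'circ',round(x,1),round(y,1),'r',round(r,1),'ell',np.round(e[0],1),np.round(e[1],1)); return c,ce[i]
E
python3 - <<'E'
from capm import *
a,ua=dark('w12',[.63,.17,.034],.034)
b,ub=dark('scene1' if 0 else 's12',[.63,.17,.034],.034,60,25)
print(tri(a,[[316.3,121.7]],b,[[413.2,244.9]]))
print('cam',-a['R'].T@a['t'],st()['tcp_pos'])
E
python3 go.py .59 .163 .17 12
```

```text
w12 px [316.4 122. ] [ 292   98   50   49 1929] circ 620.3 170.5 r 18.5 ell [620.3 170.6] [35.9 36.3]
s12 px [412.1 248.6] [403 240  19  18 251] circ 630.4 166.9 r 25.0 ell [629.3 166.2] [33.4 49.3]
(array([[0.6207413 , 0.17098159, 0.03426328]]), array([0.00076085]))
cam [0.62534903 0.16463624 0.31150988] [0.54470543 0.14801498 0.19213469]
clk 14.8 tcp [0.5447 0.148  0.1921] F [ 0.13 -0.13  0.22] gap 0.0856
shift mm [-4.3 21.4 47.8] rot deg [ 0.94  0.82 -0.64]
```

Run:
```python
from h import *
c,p,d=load('s12'); u=proj(c,[[.6253,.1646,.3115]])[0];print(u)
q=p.copy();cv2.circle(q,(int(u[0]),int(u[1])),4,(0,255,0),1);crop(q,280,50,440,210,3.7,'s12d')
print(st()['joint_pos'].round(3))
```

```text
[440.07121728 163.38575011]
[ 0.118  0.33  -0.082  1.176  0.01   3.036]
```

View pics/s12d.png

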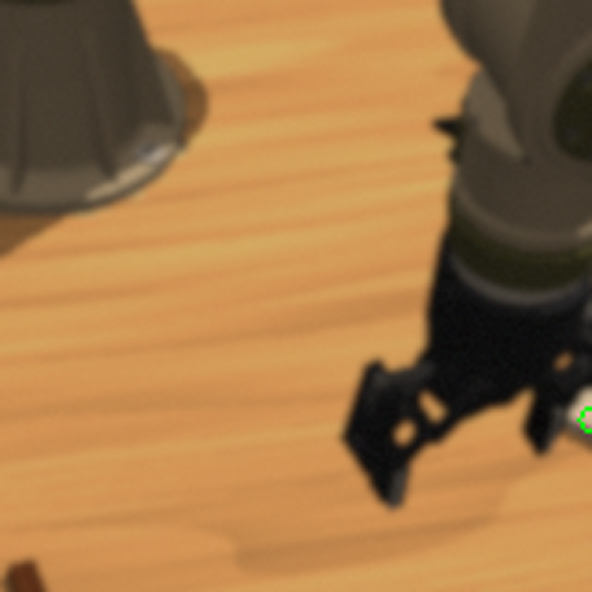

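>>> {"op": "drive_tool", "data": {
  "plan": "0.4 -4 10 37 0.9 0.5 -0.6;0.4 0 26 37 0 0 0;0.4 0 26 0 0 0 0;0.4 0 0 0 0 0 0"
}}

```text
clock: 15.3
tcp_pos: [0.6166, 0.1654, 0.1266]
orientation: [-0.548, 0.549, -0.447, 0.446]
wrist_force: [-0.1, -0.1, -1.0]
finger_gap: 0.0599
```

```bash
python3 go.py .6205 .1707 .03 12
python3 - <<'E'
from capm import *
c,p,d=shot('wrist','w13');a,ua=dark('w13',[.6205,.1707,.034],.034)
b,ub=dark('w12',[.63,.17,.034],.034)
print(tri(a,[ua],b,[ub]))
E
```

```text
clk 15.3 tcp [0.6166 0.1654 0.1266] F [-0.08 -0.05 -0.95] gap 0.0599
shift mm [-4.3 96.5  5.1] rot deg [ 0.14 -0.3  -0.02]
w13 px [312.7 242.8] [ 283  210   60   66 3175] circ 624.1 171.3 r 21.3 ell [623.9 171.3] [36.  42.5]
w12 px [316.4 122. ] [ 292   98   50   49 1929] circ 620.3 170.5 r 18.5 ell [620.3 170.6] [35.9 36.3]
(array([[0.62010595, 0.17085837, 0.02072718]]), array([2.37590099e-05]))
```

View pics/w13.png

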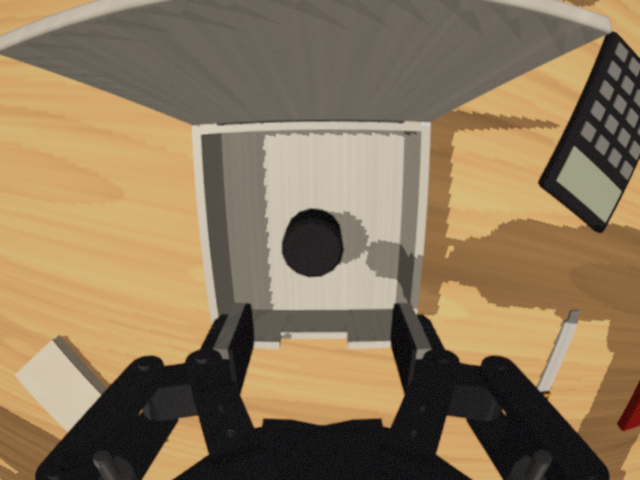

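>>> {"op": "drive_tool", "data": {
  "plan": "0.4 -4.3 20 5 0.1 -0.3 0;0.4 0 0 0 0 0 0;0.4 0 25 0 0 0 0;0.4 0 0 0 0 0 0"
}}

```text
clock: 15.85
tcp_pos: [0.6239, 0.1696, 0.0896]
orientation: [0.551, -0.546, 0.444, -0.448]
wrist_force: [0.0, 0.0, 0.5]
finger_gap: 0.0592
```

```bash
python3 go.py .6203 .1708 .03 12
```

```text
clk 15.85 tcp [0.6239 0.1696 0.0896] F [0.01 0.03 0.51] gap 0.0592
shift mm [-1.9 59.6 -3.9] rot deg [-0.57 -0.21  0.04]
```

>>> {"op": "drive_tool", "data": {
  "plan": "0.4 -1.9 20 -3.9 -0.5 -0.2 0;0.4 0 0 0 0 0 0;0.4 0 20 0 0 0 0;0.4 0 0 0 0 0 0"
}}

```text
clock: 16.35
tcp_pos: [0.6219, 0.1709, 0.0529]
orientation: [0.551, -0.548, 0.443, -0.447]
wrist_force: [0.2, 0.2, -0.7]
finger_gap: 0.0596
```

```bash
python3 go.py .6203 .1708 .03 12
```

```text
clk 16.35 tcp [0.6219 0.1709 0.0529] F [ 0.23  0.21 -0.72] gap 0.0596
shift mm [-0.3 22.9 -1.8] rot deg [-0.39 -0.03  0.06]
```

>>> {"op": "drive_tool", "data": {
  "plan": "0.4 0 12 -2 -0.4 0 0;0.4 0 0 0 0 0 0;0.4 0 10 0 0 0 0;0.4 0 0 0 0 0 0"
}}

```text
clock: 16.85
tcp_pos: [0.6215, 0.1707, 0.0318]
orientation: [0.55, -0.549, 0.444, -0.446]
wrist_force: [-0.5, -0.1, -0.7]
finger_gap: 0.0597
```

```bash
python3 go.py .6203 .1708 .03 12
python3 - <<'E'
from capm import *
c,p,d=shot('wrist','w14')
E
```

```text
clk 16.85 tcp [0.6215 0.1707 0.0318] F [-0.5  -0.05 -0.72] gap 0.0597
shift mm [-0.3  1.8 -1.1] rot deg [-0.15 -0.03  0.08]
```

View pics/w14.png

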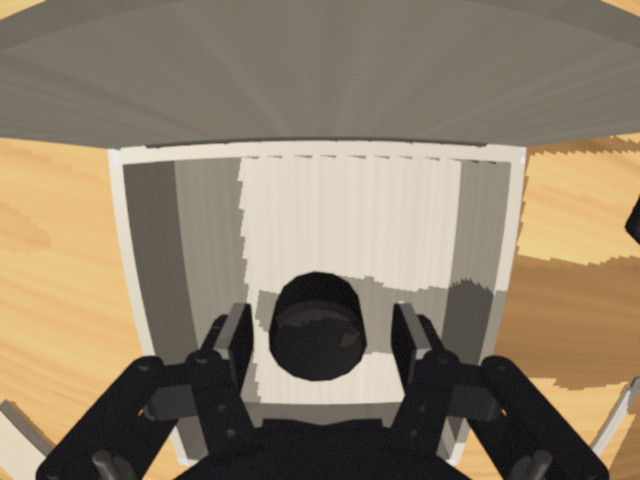

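Run:
```python
from capm import *
c,p,d=load('w14')
h=np.radians(12);f=np.array([np.cos(h),np.sin(h),0])
for x,y in ((.6203,.1708),(.6175,.1702),(.6235,.1713)):
    P=np.array([x,y,.034]); print(x,proj(c,[P-f*.0195,P+f*.0195,P]).round(1).tolist())
l=np.array([-f[1],f[0],0]);P=np.array([.6203,.1708,.034]);print(proj(c,[P+l*.0195,P-l*.0195]).round(1).tolist())
g=cv2.cvtColor(p,cv2.COLOR_RGB2GRAY); print(g[360:392:2,318]); print(g[268:350:3,318]); print(g[340,255:400:4])
crop(p,250,250,390,400,4,'w14c')
```

```text
0.6203 [[318.1, 384.9], [317.5, 301.5], [317.8, 346.3]]
0.6175 [[318.1, 390.0], [317.6, 308.5], [317.8, 352.4]]
0.6235 [[318.5, 378.9], [318.0, 293.5], [318.2, 339.4]]
[[267.2, 345.7], [368.5, 345.7]]
[ 32  33  37  34  37  36  33  33  30  34  82 205 214 215 215 214]
[214 154  13  21  18  18  23  25  18  17  13  32  29  37  49  50  46  47
  33  35  29  34  31  34  30  33  31  35]
[202 213 214 204  14  27  28  33  32  32  28  33  30  36  35  32  34  34
  32  34  35  35  51  53  48  40  32  23 137 148 148 149 149 150  50  22
  16]
```

View pics/w14c.png

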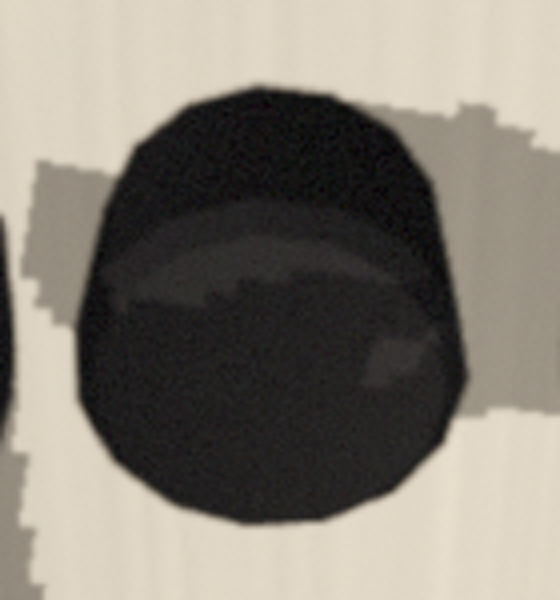

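>>> {"op": "drive_tool", "data": {
  "plan": "0 0 1 0 0 0 0;-0.4 0 0 0 0 0 0;-1 0 0 0 0 0 0;-1 0 0 0 0 0 0;-1 0 0 0 0 0 0",
  "grip_force": 100
}}

```text
clock: 17.52
tcp_pos: [0.6227, 0.1709, 0.0324]
orientation: [0.551, -0.548, 0.443, -0.447]
wrist_force: [0.7, 0.3, -1.0]
finger_gap: 0.0368
```

```bash
python3 go.py .6203 .1708 .15 12
python3 - <<'E'
from capm import *
c,p,d=shot('wrist','w15')
E
```

```text
clk 17.525 tcp [0.6227 0.1709 0.0324] F [ 0.66  0.25 -1.02] gap 0.0368
shift mm [  -0.2 -117.6   -1.7] rot deg [-0.32 -0.02  0.09]
```

View pics/w15.png

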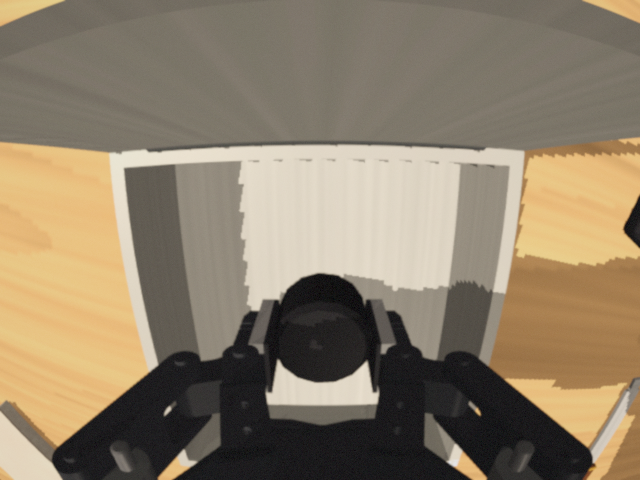

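>>> {"op": "drive_tool", "data": {
  "plan": "-1 0 -20 0 0 0 0;-1 0 -40 0 0 0 0;-1 0 -45 0 0 0 0;-1 0 -15 0 0 0 0;-1 0 0 0 0 0 0"
}}

```text
clock: 18.2
tcp_pos: [0.6207, 0.1707, 0.1531]
orientation: [0.549, -0.549, 0.445, -0.446]
wrist_force: [-0.2, -0.5, -0.4]
finger_gap: 0.0365
```

```bash
python3 go.py .43 -.331 .15 10.2
python3 - <<'E'
from capm import *
c,p,d=shot('wrist','w16')
s=st();R=rot(s['orientation']);M=R.as_matrix();print(M.round(4))
# known geometry: predicted cap top circle edges
P=s['tcp_pos']+R.apply([0,-.0016,0]);print(proj(c,[P,P+R.apply([0,0,.0195]),P-R.apply([0,0,.0195])]).round(1).tolist())
E
```

```text
clk 18.2 tcp [0.6207 0.1707 0.1531] F [-0.19 -0.46 -0.43] gap 0.0365
shift mm [ 451.2    3.4 -290.6] rot deg [-0.06  1.77  0.07]
[[ 2.074e-01  2.000e-04  9.783e-01]
 [-9.783e-01 -1.100e-03  2.074e-01]
 [ 1.200e-03 -1.000e+00 -1.000e-04]]
[[318.6, 342.7], [318.4, 297.9], [318.8, 381.2]]
```

View pics/w16.png

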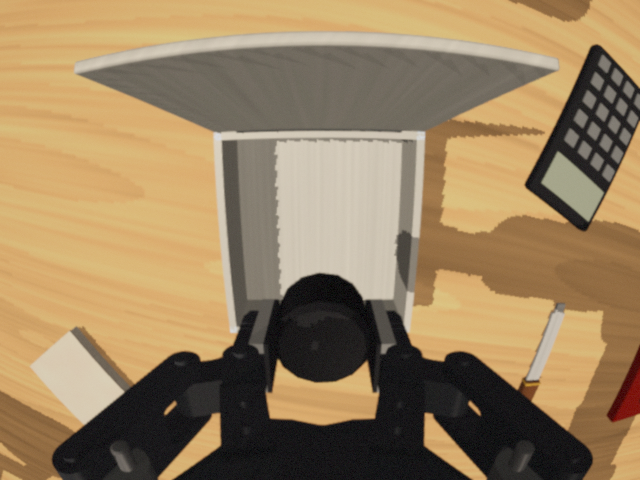

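>>> {"op": "drive_tool", "data": {
  "plan": "-1 46 0 -29 0 0 0;-1 46 0 -29 0 0 0;-1 46 0 -29 0 0 0;-1 46 0 -29 0 0 0;-1 46 0 -29 0 0 0;-1 46 0 -29 0 0 0;-1 46 0 -29 0 0 0;-1 0 0 0 0 0 0"
}}

```text
clock: 19.25
tcp_pos: [0.4778, -0.1942, 0.1363]
orientation: [-0.547, 0.553, -0.451, 0.438]
wrist_force: [0.8, -0.0, -0.9]
finger_gap: 0.0366
```

```bash
python3 go.py .43 -.331 .15 10.2
```

```text
clk 19.25 tcp [ 0.4778 -0.1942  0.1363] F [ 0.83 -0.   -0.91] gap 0.0366
shift mm [123.6 -13.4 -75.7] rot deg [ 1.12  1.91 -0.48]
```

>>> {"op": "drive_tool", "data": {
  "plan": "-1 41 -5 -25 0.6 1 -0.3;-1 41 -5 -25 0.5 0.9 -0.2;-1 41 -4 -25 0 0 0;-1 0 0 0 0 0 0;-1 0 0 0 0 0 0"
}}

```text
clock: 19.88
tcp_pos: [0.4255, -0.3266, 0.1424]
orientation: [0.544, -0.542, 0.457, -0.448]
wrist_force: [-0.0, 0.8, -1.3]
finger_gap: 0.0365
```

```bash
python3 go.py .43 -.331 .15 10.2
python3 - <<'E'
from capm import *
c,p,d=shot('wrist','w17'); crop(p,230,120,430,400,2.8,'w17c'); print(proj(c,[[.5045,-.314,.022],[.5045,-.314,.044]]))
E
```

```text
clk 19.875 tcp [ 0.4255 -0.3266  0.1424] F [-0.05  0.79 -1.31] gap 0.0365
shift mm [ 5.1 -7.7  3.6] rot deg [ 0.36  0.18 -0.68]
[[324.91622121 122.63264107]
 [324.81032691 122.78759711]]
```

View pics/w17.png

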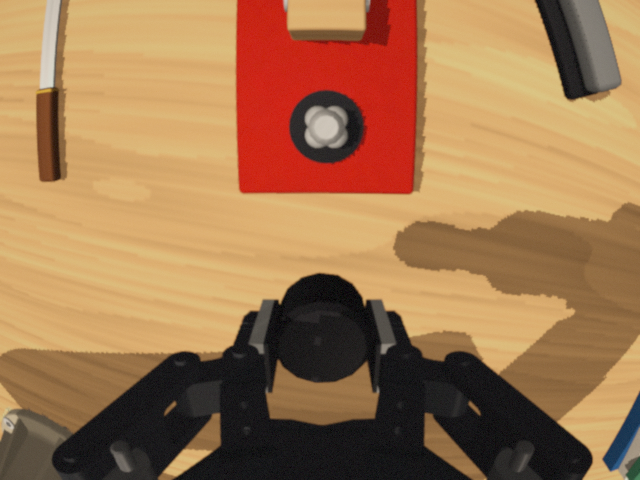

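```bash
cat > stud.py <<'E'
from h import *
def stud(tag,g0=(.5045,-.314)):
    c,p,d=load(tag); hsv=cv2.cvtColor(p,cv2.COLOR_RGB2HSV).astype(int); g=cv2.cvtColor(p,cv2.COLOR_RGB2GRAY)
    u,v=proj(c,[g0[0],g0[1],.022])[0].astype(int); r=62
    sub=np.zeros(g.shape,np.uint8); v0=max(v-r,0);u0=max(u-r,0)
    notred=((hsv[...,1]<110)).astype(np.uint8); sub[v0:v+r,u0:u+r]=notred[v0:v+r,u0:u+r]
    n,l,s,ce=cv2.connectedComponentsWithStats(sub); i=l[v,u]; cn=max(cv2.findContours((l==i).astype(np.uint8),cv2.RETR_EXTERNAL,cv2.CHAIN_APPROX_NONE)[0],key=len)[:,0,:]
    P=plane(c,cn,.022)*1000; w=cv2.fitEllipse(P[:,:2].astype(np.float32)); print(tag,'washer',np.round(w[0],1),np.round(w[1],1),'px',ce[i].round(1),s[i])
    # bright top
    b=np.zeros(g.shape,np.uint8); b[v0:v+r,u0:u+r]=(notred&(g>185))[v0:v+r,u0:u+r]
    n,l,s,ce=cv2.connectedComponentsWithStats(b); j=1+np.argmax(s[1:,4]); print('top px',ce[j].round(1),s[j],'pos',(plane(c,[ce[j]],.044)*1000).round(1))
    return c,ce[i],ce[j]
E
python3 - <<'E'
from stud import *
stud('w17')
c,p,d=load('w17'); crop(p,270,70,380,190,5,'w17c')
E
```

```text
w17 washer [ 502.3 -315.2] [45.6 46. ] px [326.1 126.3] [ 290   91   73   71 4053]
top px [325.4 126.9] [314 116  24  23 411] pos [[ 502.2 -314.8   44. ]]
```

View pics/w17c.png

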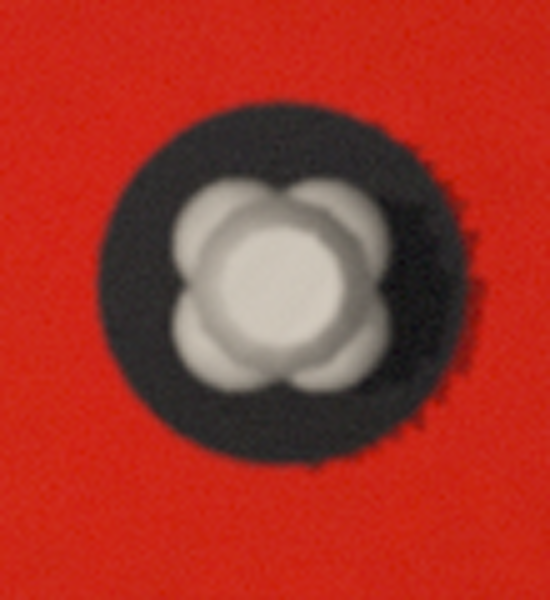

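Run:
```python
from stud import *
for t in ('scene1','s12'):
    c,p,d=load(t); hsv=cv2.cvtColor(p,cv2.COLOR_RGB2HSV).astype(int)
    m=np.zeros((480,640),np.uint8); m[225:253,175:206]=(hsv[225:253,175:206,1]<130)
    n,l,s,ce=cv2.connectedComponentsWithStats(m); i=1+np.argmax(s[1:,4])
    cn=max(cv2.findContours((l==i).astype(np.uint8),cv2.RETR_EXTERNAL,cv2.CHAIN_APPROX_NONE)[0],key=len)[:,0,:]
    P=plane(c,cn,.022)*1000; print(t,s[i],ce[i].round(1),'x',P[:,0].min(),P[:,0].max(),'y',P[:,1].min(),P[:,1].max())
c,p,d=load('scene1'); crop(p,165,215,225,295,7,'st1')
```

```text
scene1 [182 230  18  17 246] [190. 238.] x 480.0410845572186 524.5215426801419 y -332.1028717020135 -293.80990316760244
s12 [181 229  19  18 258] [189.9 237.9] x 477.72523839721504 524.9357030350524 y -334.00677682693663 -293.80990316760244
```

View pics/st1.png

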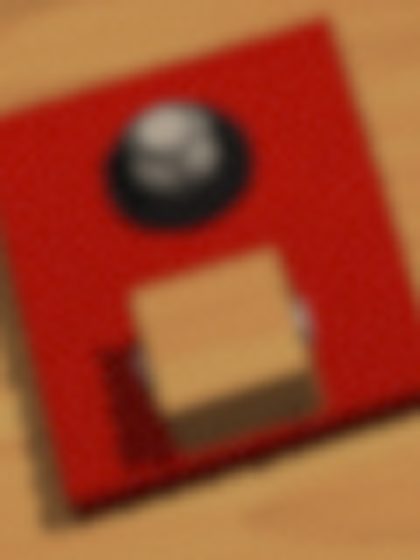

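```bash
python3 go.py .502 -.3134 .105 10.2
```

```text
clk 19.925 tcp [ 0.4256 -0.3265  0.1425] F [-0.96 -0.11  0.24] gap 0.037
shift mm [ 1.3 36.9 77.8] rot deg [ 0.37  0.21 -0.66]
```

>>> {"op": "drive_tool", "data": {
  "plan": "-1 0.6 0 40 0.3 0.2 -0.6;-1 0 15 38 0 0 0;-1 0 20 0 0 0 0;-1 0 0 0 0 0 0;-1 0 0 0 0 0 0"
}}

```text
clock: 20.55
tcp_pos: [0.5065, -0.3045, 0.1049]
orientation: [0.545, -0.544, 0.453, -0.449]
wrist_force: [0.9, 0.8, -0.1]
finger_gap: 0.037
```

```bash
python3 go.py .502 -.3134 .085 10.2
```

```text
clk 20.55 tcp [ 0.5065 -0.3045  0.1049] F [ 0.88  0.8  -0.08] gap 0.037
shift mm [ 8.  19.9 -6.1] rot deg [ 0.16  0.53 -0.24]
```

>>> {"op": "drive_tool", "data": {
  "plan": "-1 8 0 -6 0.1 0.5 -0.2;-1 0 0 0 0 0 0;-1 0 16 0 0 0 0;-1 0 0 0 0 0 0"
}}

```text
clock: 21.05
tcp_pos: [0.5016, -0.3149, 0.0899]
orientation: [-0.542, 0.542, -0.453, 0.455]
wrist_force: [0.7, 0.4, 0.0]
finger_gap: 0.037
```

```bash
python3 go.py .502 -.3134 .085 10.2
```

```text
clk 21.05 tcp [ 0.5016 -0.3149  0.0899] F [0.72 0.4  0.01] gap 0.037
shift mm [-1.5  4.9  0.6] rot deg [-0.05 -0.09  0.1 ]
```

>>> {"op": "drive_tool", "data": {
  "plan": "-1 -1.5 5 0.5 0 0 0.1;-1 0 0 0 0 0 0"
}}

```text
clock: 21.3
tcp_pos: [0.5016, -0.3132, 0.0842]
orientation: [0.542, -0.542, 0.454, -0.454]
wrist_force: [0.3, 0.8, -1.3]
finger_gap: 0.0369
```

```bash
python3 go.py .502 -.3134 .0504 10.2
python3 - <<'E'
from h import *
c,p,d=shot('scene','s18'); crop(p,150,180,240,290,5,'s18c'); s=st(); print(proj(c,[s['tcp_pos']+[0,0,.0016],s['tcp_pos']-[0,0,.0284],[.502,-.3134,.022]]))
c,p,d=shot('wrist','w18')
E
```

```text
clk 21.3 tcp [ 0.5016 -0.3132  0.0842] F [ 0.31  0.81 -1.29] gap 0.0369
shift mm [ 0.3 33.8  0.3] rot deg [-0.03 -0.1  -0.05]
[[183.25272858 221.70039337]
 [186.59253813 229.33871683]
 [190.2352502  237.61302472]]
```

View pics/s18c.png

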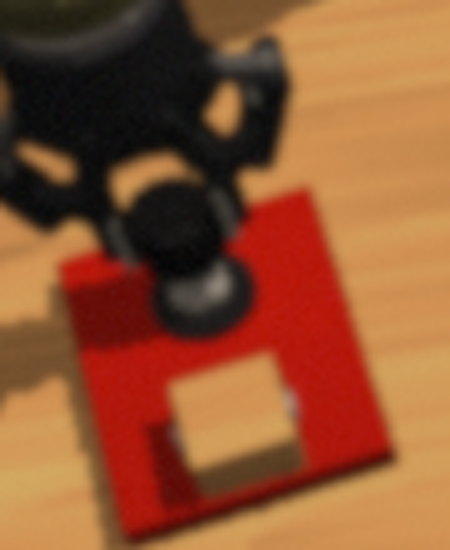

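View pics/w18.png

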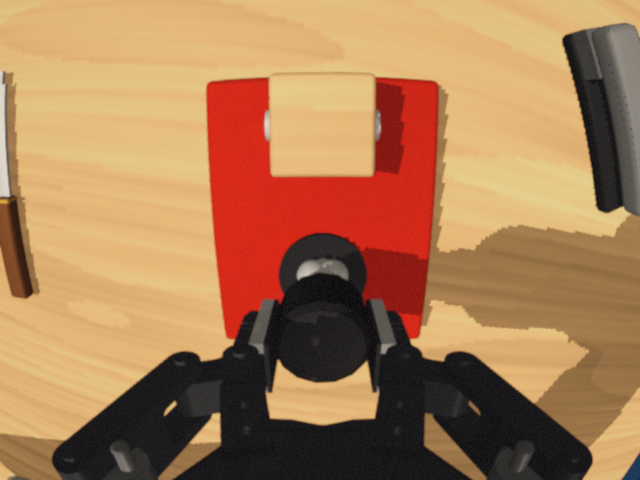

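Run:
```python
from h import *
c,p,d=load('s18'); s=st(); t=np.array([.5016,-.3132,.0842])
q=cv2.resize(p[200:260,160:220],None,fx=10,fy=10,interpolation=cv2.INTER_CUBIC); q=np.clip(q.astype(float)*1.6,0,255).astype(np.uint8)
a=np.linspace(0,2*np.pi,60)
for z,col,r in ((.0016,(0,255,0),.0195),(-.0284,(0,255,255),.0195),(.022-.0842,(255,255,0),.024)):
    P=t+np.c_[r*np.cos(a),r*np.sin(a),np.full(60,z)]; u=(proj(c,P)-[159.5,199.5])*10
    cv2.polylines(q,[u.astype(np.int32)],True,col,1)
cv2.imwrite('pics/s18e.png',q[:,:,::-1])
```

```text
(no output)
```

View pics/s18e.png

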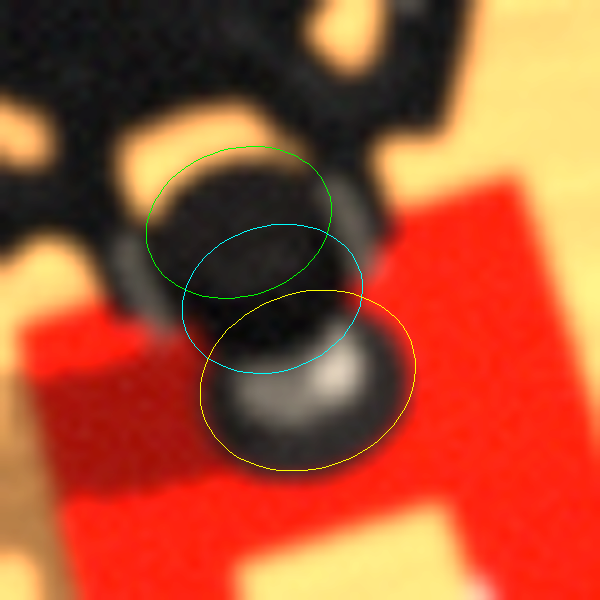

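>>> {"op": "drive_tool", "data": {
  "plan": "-1 0.3 9 0.3 0 0 0;-1 0 0 0 0 0 0;-1 0 5 0 0 0 0;-1 0 0 0 0 0 0"
}}

```text
clock: 21.9
tcp_pos: [0.5027, -0.3139, 0.0701]
orientation: [0.542, -0.542, 0.453, -0.455]
wrist_force: [0.2, -0.4, -0.4]
finger_gap: 0.0367
```

```bash
python3 go.py .502 -.3134 .0504 10.2
```

```text
clk 21.9 tcp [ 0.5027 -0.3139  0.0701] F [ 0.19 -0.43 -0.42] gap 0.0367
shift mm [-0.6 19.7 -0.7] rot deg [-0.09 -0.09  0.04]
```

>>> {"op": "drive_tool", "data": {
  "plan": "-1 -0.6 3 -0.7 0 0 0;-1 0 0 0 0 0 0;-1 0 3 0 0 0 0;-1 0 0 0 0 0 0"
}}

```text
clock: 22.4
tcp_pos: [0.5032, -0.3137, 0.0647]
orientation: [0.543, -0.541, 0.452, -0.455]
wrist_force: [2.1, 1.0, 0.8]
finger_gap: 0.0367
```

```bash
python3 go.py .502 -.3134 .0504 10.2
```

```text
clk 22.4 tcp [ 0.5032 -0.3137  0.0647] F [2.07 1.01 0.79] gap 0.0367
shift mm [-0.5 14.3 -1.1] rot deg [-0.25 -0.06  0.11]
```

>>> {"op": "drive_tool", "data": {
  "plan": "-1 0 1.5 1 -0.2 0 0.1;-1 0 0 0 0 0 0;-1 0 2 0 0 0 0;-1 0 0 0 0 0 0"
}}

```text
clock: 22.9
tcp_pos: [0.5043, -0.3137, 0.0635]
orientation: [-0.542, 0.542, -0.453, 0.454]
wrist_force: [-0.8, 1.6, 2.7]
finger_gap: 0.0368
```

```bash
python3 go.py .504 -.3134 .0504 10.2
```

```text
clk 22.9 tcp [ 0.5043 -0.3137  0.0635] F [-0.84  1.56  2.66] gap 0.0368
shift mm [-0.4 13.1 -0.3] rot deg [-0.05 -0.05  0.08]
```

>>> {"op": "drive_tool", "data": {
  "plan": "-1 -0.3 3 0 0 0 0;-1 0 3 0 0 0 0"
}}

```text
clock: 23.15
tcp_pos: [0.505, -0.3142, 0.0606]
orientation: [-0.542, 0.543, -0.452, 0.456]
wrist_force: [-3.0, 2.2, 10.6]
finger_gap: 0.0366
```

```bash
python3 go.py .504 -.3134 .0504 10.2
```

```text
clk 23.15 tcp [ 0.505  -0.3142  0.0606] F [-2.98  2.22 10.62] gap 0.0366
shift mm [-1.  10.2 -0.9] rot deg [-0.15 -0.06  0.25]
```

>>> {"op": "drive_tool", "data": {
  "plan": "-1 -0.6 3 -1.2 0 0 0.2;-1 0 3 0 0 0 0"
}}

```text
clock: 23.4
tcp_pos: [0.5044, -0.3142, 0.0563]
orientation: [0.543, -0.542, 0.452, -0.455]
wrist_force: [-1.3, 1.7, 5.4]
finger_gap: 0.0364
```

```bash
python3 go.py .504 -.3134 .0504 10.2
```

```text
clk 23.4 tcp [ 0.5044 -0.3142  0.0563] F [-1.3   1.75  5.36] gap 0.0364
shift mm [-0.8  5.9 -0.3] rot deg [-0.25 -0.05  0.15]
```

Force has dropped as it passes the click; 6 mm to go.

>>> {"op": "drive_tool", "data": {
  "plan": "-1 -0.7 2.5 -0.4 -0.2 0 0.1;-1 0 2 0 0 0 0"
}}

```text
clock: 23.65
tcp_pos: [0.5038, -0.3135, 0.0512]
orientation: [0.542, -0.542, 0.454, -0.454]
wrist_force: [1.7, 1.6, -3.2]
finger_gap: 0.037
```

```bash
python3 go.py .504 -.3134 .0504 10.2
```

```text
clk 23.65 tcp [ 0.5038 -0.3135  0.0512] F [ 1.75  1.58 -3.22] gap 0.037
shift mm [-0.   0.8  0.2] rot deg [-0.03 -0.05  0.03]
```

>>> {"op": "drive_tool", "data": {
  "plan": "-1 0 2 0 0 0 0;-1 0 0 0 0 0 0"
}}

```text
clock: 23.9
tcp_pos: [0.5037, -0.3134, 0.0503]
orientation: [-0.542, 0.542, -0.454, 0.454]
wrist_force: [1.4, 1.1, -0.3]
finger_gap: 0.0367
```

```bash
python3 go.py .504 -.3134 .0504 10.2
```

```text
clk 23.9 tcp [ 0.5037 -0.3134  0.0503] F [ 1.36  1.06 -0.28] gap 0.0367
shift mm [ 0.  -0.1  0.3] rot deg [-0.02 -0.05  0.04]
```

>>> {"op": "drive_tool", "data": {
  "plan": "-1 0 3 0 0 0 0"
}}

```text
clock: 24.02
tcp_pos: [0.5038, -0.3135, 0.05]
orientation: [-0.542, 0.542, -0.453, 0.454]
wrist_force: [-9.5, 8.3, 39.6]
finger_gap: 0.0366
```

```bash
python3 go.py .504 -.3134 .0504 10.2
```

```text
clk 24.025 tcp [ 0.5038 -0.3135  0.05  ] F [-9.46  8.31 39.64] gap 0.0366
shift mm [-0.  -0.4  0.2] rot deg [-0.05 -0.04  0.09]
```

>>> {"op": "drive_tool", "data": {
  "plan": "-1 0 1.2 0 0 0 0"
}}

```text
clock: 24.15
tcp_pos: [0.5037, -0.3134, 0.0502]
orientation: [-0.542, 0.542, -0.453, 0.455]
wrist_force: [-1.9, 1.2, 5.0]
finger_gap: 0.0368
```

```bash
python3 go.py .504 -.3134 .0504 10.2
python3 - <<'E'
from h import *
shot('wrist','w20'); c,p,d=shot('scene','s20'); crop(p,150,180,240,290,5,'s20c'); shot('top','t20')
s=st(); print(s['clock'],s['wrist_force'],s['ft_torque'],s['tcp_pos'])
E
```

```text
clk 24.15 tcp [ 0.5037 -0.3134  0.0502] F [-1.89  1.24  4.95] gap 0.0368
shift mm [ 0.  -0.2  0.3] rot deg [-0.07 -0.04  0.12]
24.3 [-4.22563779  3.97461444 13.44809849] [ 0.74368638  0.65756084 -0.01566346] [ 0.50376225 -0.31345733  0.05020623]
```

View pics/w20.png

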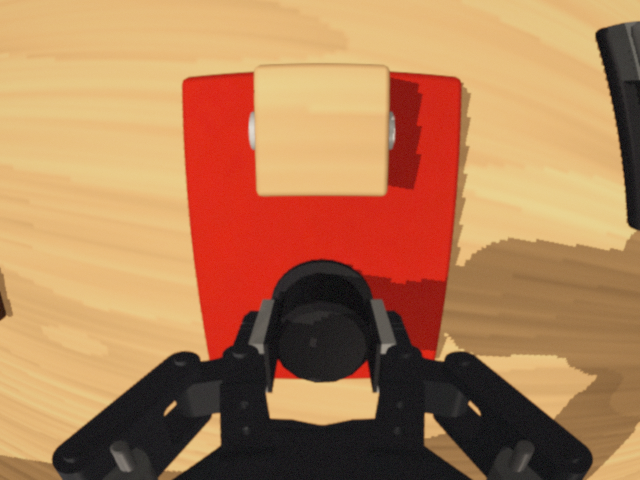

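View pics/s20.png

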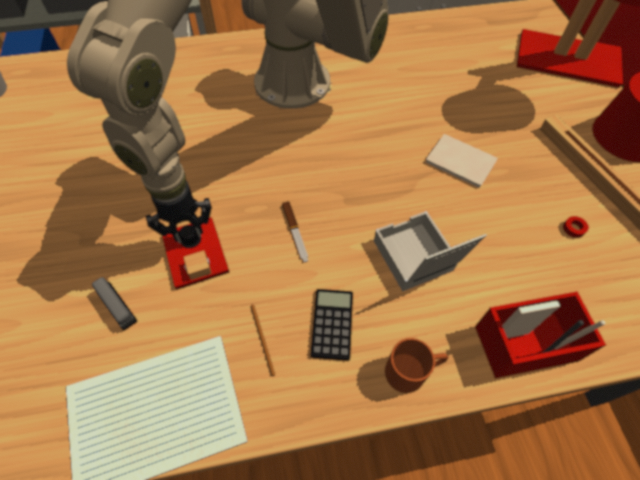

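View pics/s20c.png

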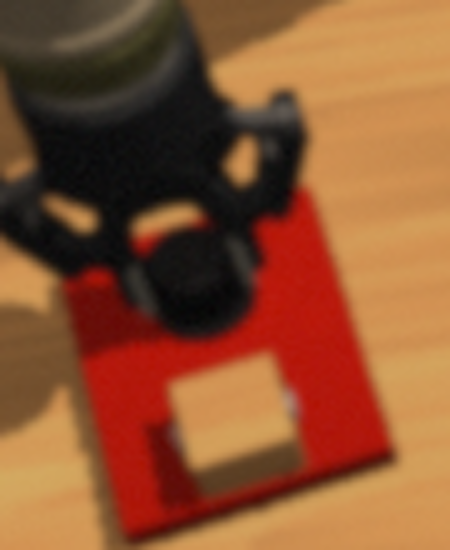

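Run:
```python
from h import *
for i in range(6):
    cams.read_camera('top'); s=st(); print(s['clock'],s['wrist_force'].round(1),(s['tcp_pos']*1000).round(2),s['finger_gap'])
R=rot(s['orientation']).as_matrix();print('tilt',np.degrees(np.arccos(-R[2,1])))
```

```text
24.35 [-3.3  2.6 13.2] [ 503.75 -313.43   50.17] 0.03633058208154009
24.4 [-3.6  3.2 13.4] [ 503.73 -313.43   50.17] 0.03653573228807631
24.45 [-4.   3.8 14.1] [ 503.73 -313.45   50.18] 0.03649304440854677
24.5 [-3.3  3.9 13.4] [ 503.73 -313.45   50.2 ] 0.03678349751299377
24.55 [-3.5  4.  12.8] [ 503.73 -313.43   50.17] 0.03634018582511769
24.6 [-3.9  3.6 12.9] [ 503.75 -313.47   50.19] 0.03709668518873288
tilt 0.1368691884669722
```

Steady at about 13 N, level, and at the expected home height (50.2 mm measured, 50.4 mm predicted). I'm handing it in.

```bash
python3 -c "
from workcell import job, monitor
print(job.hand_in()); s=monitor.get_state(); print(s['clock'],s['wrist_force'])"
```

```text
the job is handed in; nothing more can be done
None
the job is handed in; nothing more can be done
```

I levered the lid up with the opener's blade through the notch and swung it wide open with the blade tip. Then I laid the opener flat on the desk and pushed the cap onto the stud. It clicked (about 10.6 N, then the force dropped and the cap was drawn down), and the job is handed in with the gripper still pressing. No verdict was reported.

**Last checks before hand-in:**
- **Press:** it held steady at 13–14 N downward, with 3–4 N sideways in each horizontal axis. The tool was tilted 0.14°.
- **Height:** the tool stood at 50.2 mm, against 50.4 mm predicted for the cap fully home.
- **Pictures:** the cap sits concentric on its washer and the lid stands past upright. The opener lies flat and released, about 2 cm from where it started. The other desk things look unmoved.

**What did not agree:**
- **Force spike:** one press row peaked at about 40 N at the wrist, below the 60 N limit, before I eased it off. The contact force at the washer is not measured; the snap's pull adds to what the wrist reads.
- **Stud position:** my first estimate was about 2 mm off in x. I corrected it from the sideways forces during the push.
- **Wrist camera:** it reads about 1.5 mm off to the side, and I allowed for that when aiming at the stud.
- **First insertion:** the blade drifted about 4 mm high, so I backed it off and re-entered.

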